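# Line up the spot plates and hold the UV lamp over them

### The arm

A 6-joint arm with a two-finger parallel gripper is mounted at the origin on the work surface. World frame = base frame: x ahead of the robot, y to its left, z up, the work surface at z = 0. Lengths are in m, angles in rad, forces in N, time in s.
With the tool pointing down it reaches from about 0.425 to 0.95 m from the base axis. Payload 3.5 kg.
Tool frame: the origin (TCP) lies where the fingers leave the gripper's body, on its centre line; the fingertips stand 73 mm ahead of it and the grasp point (between the pads) lies 54 mm ahead of it; z points along the fingers, x is the direction in which the jaws open and shut, and the axes are right-handed (so a half turn about z gives the same grasp; the last joint's range is limited). The gripper opens to 85 mm and grips with 20 to 120 N. Pads are 22 mm wide; open, the fingers measure 114 mm over their backs; the gripper's body (76 mm by 85 mm) begins 54 mm behind the grasp point. The pads swing forward as they close: fully open they stand 13 mm farther back than shut.
Start: joints at [-1.446, 0.286, 1.577, -0, 1.279, -0.15], TCP at [0.183, -0.65, 0.304] pointing down, gripper open.
Joint ranges: [-2.77, 2.77], [-0.9, 2.22], [0.21, 2.48], [-1.53, 4.67], [0.24, 2.81], [-2.84, 2.84]. Speed limits (rad/s): [2.79, 2.79, 3.14, 3.14, 3.14, 3.14].

### API

Orientations are given as a unit quaternion [x, y, z, w].
In Python, from station import r gives the robot as it stands.
- The arm moves only by the tool send_rows, never from a script. Its argument "plan" is a list of rows, each a list of 3 entries, a list of its own where there are three numbers: the closure in counts, from 0 (fully open) to 255 (shut), then the shift along the world's x, y, z in mm, then the turn, a rotation vector about the world's x, y, z in degrees. A call has 1 to 12 rows; each row is the pose to reach, as a shift and turn from the pose commanded when the call began; what a row does not reach only later rows make up. A row lasts 1/12 s, in which the tool goes at most 41.7 mm and 7.16 degrees, less where a joint would pass 70% of its speed; a pose out of reach is approached as far as the arm can. A call with a gripper value outside its range is refused whole. The fingers move at their own pace and stop on an object; the grip force is fixed at half the most. Time passes only in rows, so rows that repeat a pose let the fingers close. It gives the time, the measured TCP pose, the force and the opening at its end, in the units of the state.
- r.observe(): the state, without advancing time (a new reading comes with each control period).
- r.read_camera(name): name is "scene" or "top" or "wrist"; returns a dict with "color" (480x640x3 uint8, red, green, blue), "fovy" (degrees; the focal length in pixels is half the picture's height over the tangent of half this angle, whatever the lens; pixels are square), "cx", "cy" (the principal point, pixels), "R" (3x3) and "t" (3): a world point X has camera coordinates R X + t. Camera axes: x right, y down, z forward; pixel columns grow to the right and rows downward; lengths in m; the calibration is good to about 2 mm. The wrist camera is an equidistant fisheye: a pixel r from the principal point sees the ray r / f radians off the axis. A picture is of the moment at which its call begins. There is no depth.
- r.job_done(): hands the job in, once; it reports no verdict.
The state is a dict: "t": time; "qpos": joint angles; "joint_velocities": joint speeds; "tau": joint torques, N m; "eef_pos": TCP position; "orientation": TCP orientation; "force": force on the tool from outside, world axes, zero at the start; "torque": the same for the moment, N m; "grip_width": finger opening in m.
Only numpy, scipy, OpenCV 4.12 (cv2) and the standard library are available. Lean on these libraries where they do the work, as an engineer would, in place of code of your own. Each camera call takes 0.05 s, during which the arm holds its last target.

### The job

Close the three white spot plates up into one straight row on the grey mat, side by side in their present order with their long sides together and their ends level. Then draw the handheld UV lamp up out of its charging cradle, turn it over to lie level with its violet window facing straight down, and hold it lengthwise along the row, centred over the middle plate, with the window about 10 cm above the plates. Finish still holding the lamp there, steady and in the air; do not let it touch the plates, and leave the other glassware undisturbed.

Things in the scene. Friction and masses are not known exactly. Their poses are not given: they have to be found in the camera images.
- mat: grey rubber bench mat, flat and fixed, 200 (its x) x 420 (its y) x 3 mm thick; origin at the centre of its underside on the bench, so its top is 3 mm above the origin
- plate_left: leftmost (+y) of three loose glazed white porcelain spot plates lying on the mat, each with 6 shallow wells: 60 (its x, the long sides) x 46 (its y) x 12 mm high, about 90 g; origin at the centre of its underside, z up. They start about 10 cm apart, skewed, x roughly away from the robot, y to its left, and slide under a light push or a 12 N pinch on their ends. In the closed row neighbouring origins are 46 mm apart
- plate_middle: middle one of three loose glazed white porcelain spot plates lying on the mat, each with 6 shallow wells: 60 (its x, the long sides) x 46 (its y) x 12 mm high, about 90 g; origin at the centre of its underside, z up. They start about 10 cm apart, skewed, x roughly away from the robot, y to its left, and slide under a light push or a 12 N pinch on their ends. In the closed row neighbouring origins are 46 mm apart
- plate_right: rightmost (-y) of three loose glazed white porcelain spot plates lying on the mat, each with 6 shallow wells: 60 (its x, the long sides) x 46 (its y) x 12 mm high, about 90 g; origin at the centre of its underside, z up. They start about 10 cm apart, skewed, x roughly away from the robot, y to its left, and slide under a light push or a 12 N pinch on their ends. In the closed row neighbouring origins are 46 mm apart
- cradle: light grey charging cradle, fixed to the bench left or right of the mat: base 150 (x) x 90 (y) x 14 mm, origin at the centre of its underside, z up, its front (-x) turned roughly to the robot. On it an open pocket leans back: its axis is tilted 30 degrees from vertical towards the cradle's +x (direction (0.5, 0, 0.866) in the cradle's frame). It holds the lamp's lower end
- cradle_pocket (a point): centre of the pocket's floor, at (-30, 0, 30) mm in the cradle's frame; axes as the cradle's. The pocket is 53 mm wide (y) and 40 mm deep; 5 mm thick side walls reach 45 mm up the lamp, the front wall 25 mm, a 34 mm wide backrest 115 mm. The lamp comes out by pulling 50 mm or more along the leaning axis
- lamp: blue battery UV hand lamp, a box 38 (its x) x 50 (its y) x 200 mm long (its z) with black end caps, about 0.35 kg. Origin at the centre of the end in the pocket; z runs along its length out of the pocket, +x is the normal of the violet window. It stands loose in the cradle, leaning 30 degrees with the pocket: window to the backrest, away from the robot; y level, parallel to the cradle's y
- lamp_grip (a point): centre of the lamp's body, 100 mm from either end, on its axis: its centre of mass and the place to grip, across the two side faces at y = +-25 mm (50 mm apart, 38 mm deep); a grip of 25 to 50 N holds it. Axes as the lamp's
- lamp_window (a point): centre of the violet window (150 x 38 mm) on the lamp's +x face, 19 mm from the axis, level with lamp_grip; axes as the lamp's. For use the lamp's x points straight down and its z lies level along the row (either way round)
- reagent_bottle: amber reagent bottle with stopper, 74 mm wide, 180 mm high, loose, standing on the other side of the mat from the cradle; origin under its centre; leave alone
- weighing_bottle: small low glass weighing bottle with lid, 41 mm wide, 41 mm high, loose, standing near the left (+y) end of the mat; origin under its centre; leave alone
- conical_flask: glass conical flask, 64 mm wide, 104 mm high, behind the mat; leave alone
- volumetric_flask: glass volumetric flask with blue stopper, 66 mm wide, 169 mm high, behind the mat; leave alone
- beaker: glass beaker, 84 mm wide, 110 mm high, with a glass rod in it, behind the mat on the right; leave alone
- measuring_cylinder: glass measuring cylinder, foot 68 mm wide, 208 mm high, far right behind the mat; leave alone
- dropper_a: amber dropper bottle with red bulb, 40 mm wide, 112 mm high, behind the mat on the left; leave alone
- dropper_b: amber dropper bottle with red bulb, 40 mm wide, 112 mm high, behind the mat on the far left; leave alone
Not all that is in view belongs to the job. Leave any black or orange look-alike of the plate_right alone.

How it is judged:
On the way, in this order (a step that is already met when the one before it is completed fails the run):
1. the three plates lie in one closed straight row on the mat (distance between each of plate_left, plate_right and plate_middle below 0.053 m and x of plate_left in the frame of plate_middle between -0.007 and 0.007 m and angle between the x axis of each of plate_left, plate_right and the x axis of plate_middle, either way round below 0.12 rad and x of plate_right in the frame of plate_middle between -0.007 and 0.007 m and distance between plate_left and plate_right above 0.085 m and angle between each of plate_left, plate_middle, plate_right's own z axis and vertical below 0.08 rad and linear speed of each of plate_left, plate_middle, plate_right below 0.02 m/s and z of each of plate_left, plate_middle, plate_right in the frame of mat below 0.008 m and x of plate_middle in the frame of mat between -0.06 and 0.06 m and y of plate_middle in the frame of mat between -0.12 and 0.12 m), for 0.2 s.
2. the lamp has been drawn clear of its cradle and is held in the gripper (distance between lamp and cradle above 0.1 m and contact force between lamp and the fingers above 1.5 N and contact force between lamp and cradle below 0.1 N and contact force between lamp and mat below 0.1 N and contact force between lamp and plate_left below 0.1 N and contact force between lamp and plate_middle below 0.1 N and contact force between lamp and plate_right below 0.1 N), for 0.2 s.
At the end, for the whole second after the job is handed in: Plates flat on the mat in one row: gaps up to 7 mm, ends level within 7 mm, skew under 0.12 rad. Lamp held at rest by the gripper alone: window down and length along the row within 0.2 rad, window centre within 28 mm of the middle plate sideways and 65 to 135 mm above the plates (all of step 1 and contact force between lamp and cradle below 0.1 N and contact force between lamp and mat below 0.1 N and contact force between lamp and plate_left below 0.1 N and contact force between lamp and plate_middle below 0.1 N and contact force between lamp and plate_right below 0.1 N and contact force between lamp and the fingers above 1.5 N and angle between lamp's own x axis and vertical above 2.94159 rad and angle between the z axis of lamp and the y axis of plate_middle, either way round below 0.2 rad and horizontal distance between lamp_window and plate_middle below 0.028 m and height (world z) of lamp_window between 0.08 and 0.15 m and linear speed of lamp below 0.02 m/s and angular speed of lamp below 0.1 rad/s); the arm keeps its last pose, push and grip.
It fails at once if the lamp touches a spot plate (contact force between lamp and plate_left above 0.5 N or contact force between lamp and plate_middle above 0.5 N or contact force between lamp and plate_right above 0.5 N).
It fails at once if other glassware is shifted by more than 20 mm or tipped (distance of any of reagent_bottle, weighing_bottle, conical_flask, volumetric_flask, beaker, measuring_cylinder, dropper_a, dropper_b from where it was at the start of the episode above 0.02 m or angle between any of reagent_bottle, weighing_bottle, conical_flask, volumetric_flask, beaker, measuring_cylinder, dropper_a, dropper_b's own z axis and vertical above 0.3 rad).
It also fails if it takes over 59 s, if anything falls off the work surface, if the arm or the gripper's body presses on something with over 40 N, if the wrist force passes 120 N, or if a joint passes its speed limit or range.

## Working session

There is one attempt and no reset: what is moved stays moved. The work goes in short steps, Python scripts to look and compute and a tool call to move; the robot and the scene stay as the last step left them, time stands still between calls to the robot, and variables do not carry over. Pictures are saved under pics/ and viewed, and the job is handed in when it is done.

Besides the shell and the picture viewer there is one more tool, called after "Request:" as name(argument=value, ...), one argument or row to a line, values as JSON. send_rows: Moves the arm, as the interface text tells. Its arguments: {"type":"object","properties":{"plan":{"type":"array","items":{"type":"array"}}},"required":["plan"]}

```bash
ls; mkdir -p pics; cat > h.py <<'E'
import numpy as np, cv2
from station import r
def shot(name,fn):
    c=r.read_camera(name)
    cv2.imwrite('pics/'+fn+'.png',c['color'][:,:,::-1])
    np.savez('pics/'+fn+'.npz',**{k:np.array(v) for k,v in c.items()})
    return c
def load(fn): return dict(np.load('pics/'+fn+'.npz'))
E
python3 - <<'E'
from h import *
s=r.observe(); print(s)
for n in ['scene','top','wrist']:
    c=shot(n,n+'0'); print(n,c['fovy'],c['cx'],c['cy'],np.round(c['R'],4).tolist(),np.round(c['t'],4))
E
```

```text
pics
{'t': 0.0, 'qpos': array([-1.44598100e+00,  2.87188209e-01,  1.57817805e+00,  5.64573697e-06,
        1.27858143e+00, -1.49990502e-01]), 'joint_velocities': array([ 0.00156374, -0.00082499,  0.00037262,  0.00077134,  0.00099346,
        0.00012324]), 'tau': array([-7.65393543e-04, -4.05983949e+01, -2.92627251e+01, -1.25130205e-04,
        5.83653353e-03,  9.39629132e-06]), 'eef_pos': array([ 0.1831427 , -0.64917704,  0.30253137]), 'orientation': array([ 0.7972944 , -0.60358947, -0.00082015, -0.00084493]), 'force': array([ 0.00918586,  0.27626842, -0.67252362]), 'torque': array([ 0.01433572, -0.01955011, -0.00068184]), 'grip_width': 0.08537234837227461}
scene 42.04753345816836 319.5302793807736 246.92149295067662 [[-0.8676, 0.4972, 0.0089], [0.3927, 0.6959, -0.6013], [-0.3052, -0.5182, -0.799]] [ 0.4597 -0.1876  1.5859]
top 57.49798010868321 327.3959910246353 240.19875815203363 [[0.0173, -0.9995, 0.0272], [-0.9868, -0.0214, -0.1603], [0.1608, -0.024, -0.9867]] [0.0029 0.5716 1.0058]
wrist 65.70646984690485 309.0305743107324 236.19364512152586 [[0.2711, -0.9626, -0.0016], [-0.9297, -0.2622, 0.2588], [-0.2495, -0.0686, -0.9659]] [-0.6752 -0.0325  0.3774]
```

View pics/scene0.png

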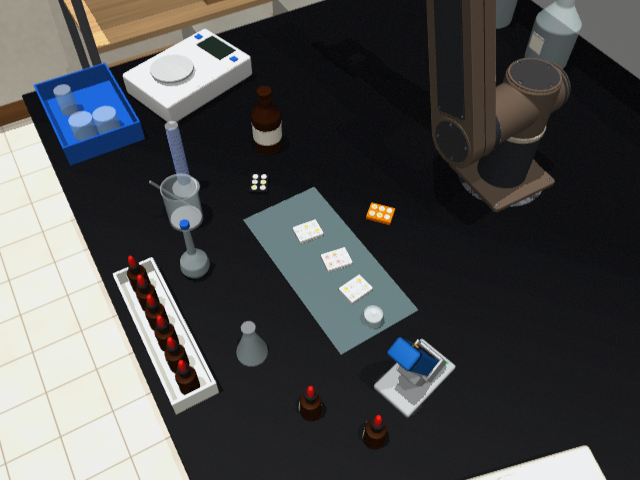

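View pics/top0.png

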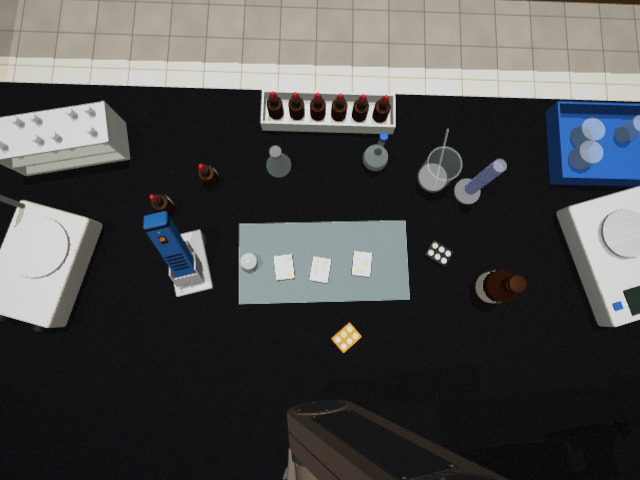

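View pics/wrist0.png

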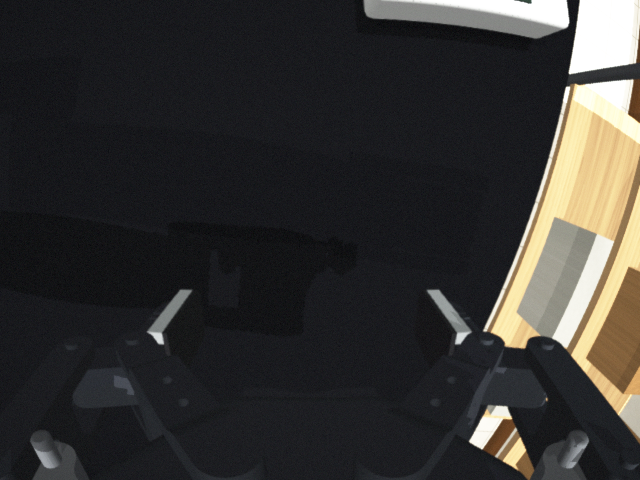

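The plates are at top-view pixels (284,267), (320,270) and (362,264), left to right. Look-alikes are the black plate at (439,253) and the orange one at (346,338), neither on the mat. The cradle with the blue lamp is on the left at (185,255). I'll enlarge to check this.

```bash
python3 - <<'E'
import cv2,numpy as np
t=cv2.imread('pics/top0.png'); s=cv2.imread('pics/scene0.png')
a=cv2.resize(t[215:310,230:420],None,fx=4,fy=4,interpolation=cv2.INTER_CUBIC)
cv2.imwrite('pics/c_top_pl.png',a)
a=cv2.resize(s[205:320,280:400],None,fx=5,fy=5,interpolation=cv2.INTER_CUBIC)
cv2.imwrite('pics/c_sc_pl.png',a)
a=cv2.resize(t[200:305,130:230],None,fx=5,fy=5,interpolation=cv2.INTER_CUBIC)
cv2.imwrite('pics/c_top_l.png',a)
a=cv2.resize(s[325:420,365:465],None,fx=6,fy=6,interpolation=cv2.INTER_CUBIC)
cv2.imwrite('pics/c_sc_l.png',a)
E
```

```text
(no output)
```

View pics/c_top_pl.png

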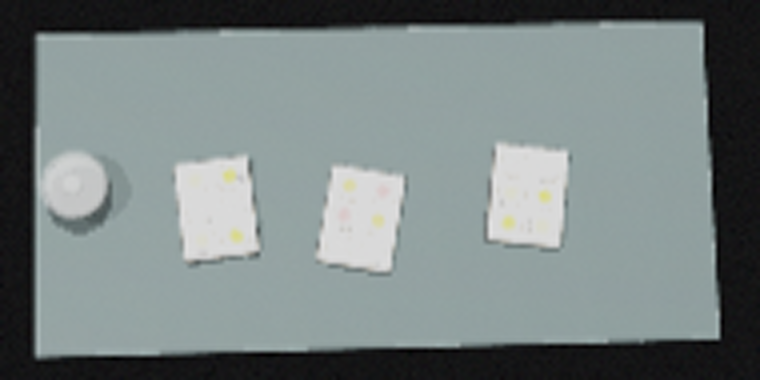

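View pics/c_sc_pl.png

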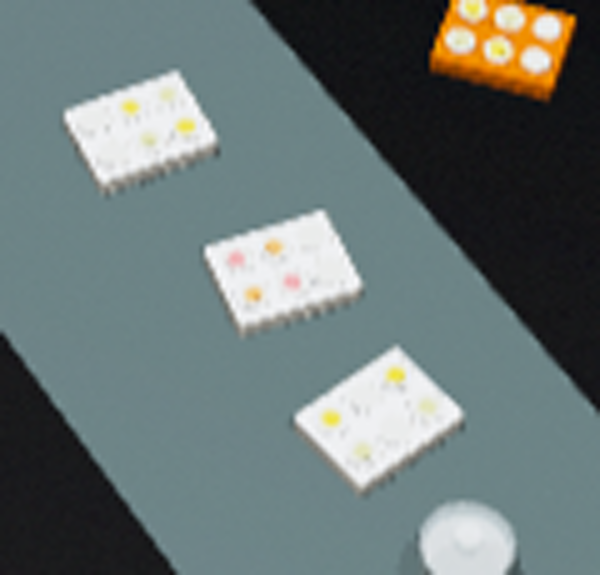

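View pics/c_top_l.png

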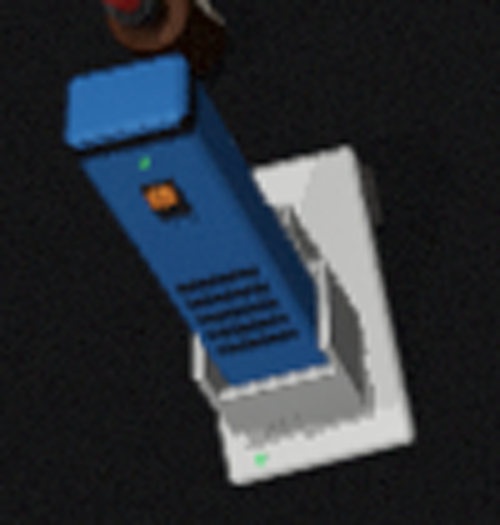

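View pics/c_sc_l.png

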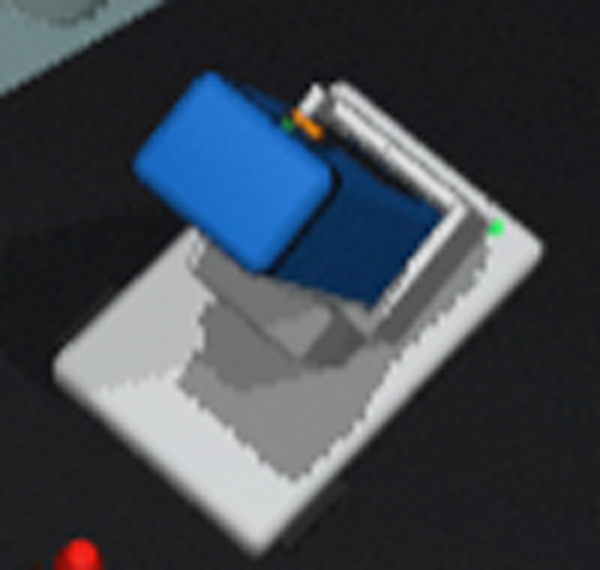

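```bash
cat >> h.py <<'E'
from scipy.optimize import least_squares
def K(c):
    f=240/np.tan(np.radians(float(c['fovy']))/2); return f
def proj(c,X):
    X=np.atleast_2d(X); p=X@c['R'].T+c['t']; f=K(c)
    return np.c_[f*p[:,0]/p[:,2]+c['cx'], f*p[:,1]/p[:,2]+c['cy']]
def projfish(c,X):
    X=np.atleast_2d(X); p=X@c['R'].T+c['t']; f=K(c)
    rr=np.hypot(p[:,0],p[:,1]); th=np.arctan2(rr,p[:,2])
    return np.c_[c['cx']+f*th*p[:,0]/rr, c['cy']+f*th*p[:,1]/rr]
def crop(px,k,off): return (np.array(px,float)+.5)/k-.5+np.array(off)
def tri(c1,p1,c2,p2):
    out=[]
    for a,b in zip(p1,p2):
        s=least_squares(lambda X:np.r_[proj(c1,X)[0]-a,proj(c2,X)[0]-b],[.6,0,.05]); out.append(np.r_[s.x,np.sqrt(np.mean(s.fun**2))])
    return np.array(out)
E
python3 - <<'E'
from h import *
T=load('top0');S=load('scene0')
np.set_printoptions(precision=4,suppress=True)
top={'L':[(176,163),(248,156),(259,254),(185,263)],'M':[(333,165),(405,175),(391,272),(318,262)],'R':[(496,143),(569,151),(562,248),(487,241)]}
sc={'R':[(107,185),(64,115),(178,71),(217,139)],'M':[(243,325),(205,246),(323,210),(361,283)],'L':[(364,487),(295,418),(398,347),(464,412)]}
loc=np.array([[30,23],[30,-23],[-30,-23],[-30,23]])/1000
for k in 'LMR':
    a=crop(top[k],4,(230,215)); b=crop(sc[k],5,(280,205))
    t=tri(T,a,S,b); print(k,'z',t[:,2],'err',t[:,3],'ctr',t[:,:3].mean(0))
    def X(p): 
        c,s=np.cos(p[2]),np.sin(p[2]); return np.c_[loc@np.array([[c,s],[-s,c]])+p[:2],np.full(4,.015)]
    for nm,ff in [('both',lambda p:np.r_[(proj(T,X(p))-a).ravel(),(proj(S,X(p))-b).ravel()]),('top',lambda p:(proj(T,X(p))-a).ravel()),('sc',lambda p:(proj(S,X(p))-b).ravel())]:
        s=least_squares(ff,[.6,0,0]); print(nm,s.x,np.degrees(s.x[2]),np.sqrt(np.mean(s.fun**2)))
# mat
m=crop([(36,34),(703,21),(719,339),(36,357)],4,(230,215))
for q in m:
    s=least_squares(lambda p:proj(T,np.r_[p,.003])[0]-q,[.6,0]); print('mat',s.x)
ct=crop([(355,148),(413,440),(232,485)],5,(130,200)); cs=crop([(545,248),(257,553),(55,365)],6,(365,325))
lt=np.array([[75,-45],[-75,-45],[-75,45]])/1000; ls=np.array([[-75,45],[75,45],[75,-45]])/1000
def X(p,l):
    c,s=np.cos(p[2]),np.sin(p[2]); return np.c_[l@np.array([[c,s],[-s,c]])+p[:2],np.full(len(l),.014)]
for nm,ff in [('both',lambda p:np.r_[(proj(T,X(p,lt))-ct).ravel(),(proj(S,X(p,ls))-cs).ravel()]),('top',lambda p:(proj(T,X(p,lt))-ct).ravel()),('sc',lambda p:(proj(S,X(p,ls))-cs).ravel())]:
    s=least_squares(ff,[.6,.35,0]); print('cradle',nm,s.x,np.degrees(s.x[2]),np.sqrt(np.mean(s.fun**2)))
    p=s.x
p=least_squares(lambda p:np.r_[(proj(T,X(p,lt))-ct).ravel(),(proj(S,X(p,ls))-cs).ravel()],[.6,.35,0]).x
c,s=np.cos(p[2]),np.sin(p[2]);Rz=np.array([[c,-s,0],[s,c,0],[0,0,1]])
C=np.r_[p[:2],0]; pk=C+Rz@[-.03,0,.03]; ax=Rz@[.5,0,.866]
print('pocket',pk,'axis',ax,'grip',pk+.1*ax,'top',pk+.2*ax)
# lamp end corners: window(+x) side / y
xl=Rz@np.array([.866,0,-.5]);yl=Rz@[0,1,0.]
e=[pk+.2*ax+sx*.019*xl+sy*.025*yl for sx,sy in [(1,1),(1,-1),(-1,-1),(-1,1)]]
print(np.array(e))
a=crop([(70,78),(187,56),(190,118),(68,143)],5,(130,200)); b=crop([(262,272),(135,165),(210,72),(333,182)],6,(365,325))
t=tri(T,a,S,b); print(t); print(t[:,:3].mean(0))
E
```

```text
L z [0.0108 0.0096 0.0097 0.0117] err [0.6104 0.2548 0.0146 0.1105] ctr [0.5082 0.1193 0.0105]
both [0.5088 0.1203 0.1525] 8.736155011014764 0.6369745243418228
top [0.5083 0.1186 0.1318] 7.549838943764344 0.2630851033440572
sc [0.5096 0.1221 0.1716] 9.829942575429529 0.30652093295391203
M z [0.0114 0.0143 0.0108 0.0111] err [0.2163 0.2629 0.062  0.1881] ctr [0.5042 0.0302 0.0119]
both [ 0.5046  0.031  -0.1292] -7.40349914410247 0.46896328914567503
top [ 0.5042  0.03   -0.1243] -7.1200167951281275 0.1837074224396232
sc [ 0.5053  0.0322 -0.1348] -7.7261031397376625 0.4236532782326212
R z [0.0101 0.0092 0.0098 0.0105] err [0.5294 0.2813 0.0882 0.1858] ctr [ 0.5203 -0.0724  0.0099]
both [ 0.5209 -0.0707 -0.066 ] -3.7840958938227183 0.6298764857058052
top [ 0.5203 -0.0723 -0.0783] -4.489102496239255 0.11110381276832708
sc [ 0.5219 -0.0684 -0.052 ] -2.9773718516412986 0.39161312476557714
mat [0.617  0.2362]
mat [ 0.635  -0.1839]
mat [ 0.4352 -0.1915]
mat [0.4169 0.2263]
cradle both [0.5157 0.3536 0.2664] 15.261387807060935 0.808705452778338
cradle top [0.5148 0.3515 0.2573] 14.739803715755176 0.3563795454394706
cradle sc [0.5166 0.3549 0.2679] 15.351963269408309 0.6600249583227851
pocket [0.4868 0.3457 0.03  ] axis [0.4824 0.1316 0.866 ] grip [0.535  0.3589 0.1166] top [0.5832 0.3721 0.2032]
[[0.5925 0.4005 0.1937]
 [0.6057 0.3523 0.1937]
 [0.5739 0.3436 0.2127]
 [0.5608 0.3918 0.2127]]
[[0.5903 0.3984 0.1922 0.5436]
 [0.6015 0.3522 0.1893 0.4446]
 [0.5723 0.3438 0.2045 0.517 ]
 [0.5617 0.3907 0.2057 0.0967]]
[0.5815 0.3713 0.1979]
```

The two views agree: plate tops at about 10–14 mm (text says 15), cradle at (0.515, 0.353) with yaw about 15°. All three chosen plates are white and on the mat. Next I'll fly over the plates for a close wrist view.

Request:
send_rows(
  plan=[
    [0,[20,34,2],[0,0,4]],
    [0,[40,68,4],[0,0,8]],
    [0,[60,102,6],[0,0,12]],
    [0,[80,136,8],[0,0,16]],
    [0,[100,170,10],[0,0,20]],
    [0,[120,204,12],[0,0,24]],
    [0,[140,238,14],[0,0,28]],
    [0,[160,272,16],[0,0,32]],
    [0,[180,306,16],[0,0,36]],
    [0,[200,340,16],[0,0,40]],
    [0,[220,374,16],[0,0,44]],
    [0,[240,408,16],[0,0,48]],
  ],
)

```text
t: 1.15
eef_pos: [0.4236, -0.2397, 0.3198]
orientation: [0.974, -0.226, 0.0, 0.0]
force: [0.5, -1.4, -0.2]
grip_width: 0.0853
```

Request:
send_rows(
  plan=[
    [0,[6,35,0],[0,0,4]],
    [0,[12,70,0],[0,0,8]],
    [0,[18,105,-5],[0,0,12]],
    [0,[24,140,-15],[0,0,16]],
    [0,[30,175,-25],[0,0,19]],
    [0,[36,210,-35],[0,0,22]],
    [0,[42,245,-45],[0,0,24]],
    [0,[47,272,-55],[0,0,26]],
    [0,[47,272,-55],[0,0,26]],
  ],
)

```text
t: 1.9
eef_pos: [0.469, 0.0343, 0.2623]
orientation: [1.0, 0.001, -0.002, -0.001]
force: [-0.2, -0.0, -0.4]
grip_width: 0.0853
```

```bash
python3 - <<'E'
from h import *
s=r.observe(); print(s['t'],s['qpos'],s['eef_pos'],s['orientation'])
shot('wrist','w1')
s=r.observe(); print(s['t'],s['qpos'],s['eef_pos'],s['orientation'])
E
```

```text
1.9 [-1.43794207e-01 -1.36011766e-01  2.10344222e+00  1.80262364e-03
  1.17882612e+00 -1.46100647e-01] [0.4689669  0.03434626 0.26234427] [ 9.99996609e-01  8.06965238e-04 -2.18730480e-03 -1.16025161e-03]
1.95 [-1.46906666e-01 -1.36928205e-01  2.10236161e+00  9.15479308e-05
  1.17947158e+00 -1.46966038e-01] [0.46934234 0.03256393 0.26332697] [ 9.99998628e-01  1.21568425e-05 -1.63212605e-03 -2.84304906e-04]
```

View pics/w1.png

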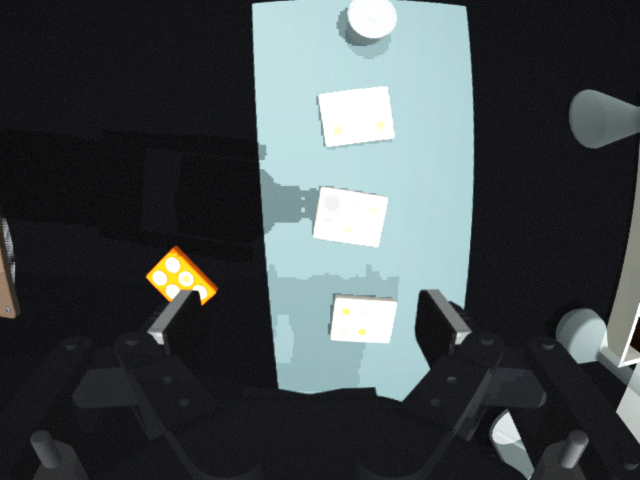

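The wrist view shows all three white plates, at (357,117) left, (350,217) middle and (363,319) right. The orange decoy is off the mat at (182,276), and the weighing bottle is at (371,17).

```bash
python3 - <<'E'
import cv2
t=cv2.imread('pics/w1.png')
cv2.imwrite('pics/w1a.png',cv2.resize(t[75:255,300:410],None,fx=5,fy=5,interpolation=cv2.INTER_CUBIC)[:900])
a=cv2.resize(t[80:155,305:405],None,fx=6,fy=6,interpolation=cv2.INTER_CUBIC)
b=cv2.resize(t[180:255,305:405],None,fx=6,fy=6,interpolation=cv2.INTER_CUBIC)
c=cv2.resize(t[285:350,315:410],None,fx=6,fy=6,interpolation=cv2.INTER_CUBIC)
for n,i in zip('abc',(a,b,c)): cv2.imwrite(f'pics/w1_{n}.png',i)
E
```

```text
(no output)
```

View pics/w1_a.png

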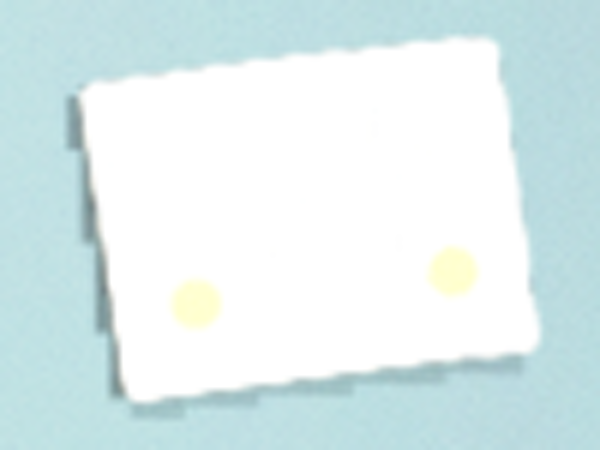

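View pics/w1_b.png

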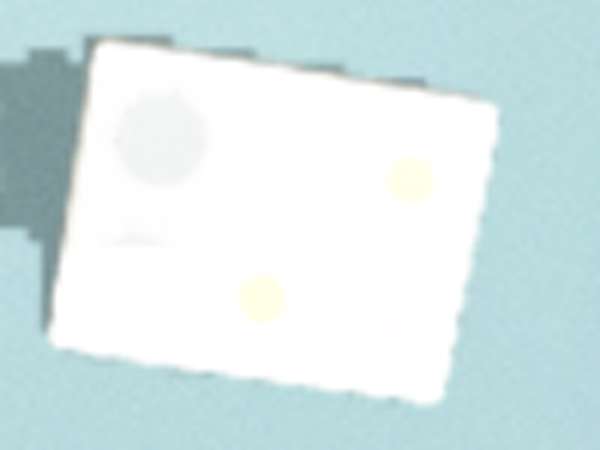

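View pics/w1_c.png

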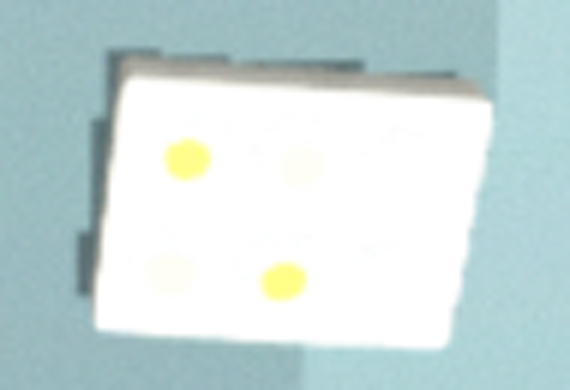

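```bash
cat >> h.py <<'E'
LOC=np.array([[30,23],[30,-23],[-30,-23],[-30,23]])/1000
def plate3(p,z=.015):
    c,s=np.cos(p[2]),np.sin(p[2]); return np.c_[LOC@np.array([[c,s],[-s,c]])+p[:2],np.full(4,z)]
def fitplate(c,px,z=.015):
    s=least_squares(lambda p:(projfish(c,plate3(p,z))-px).ravel(),[.5,.02,0]); return s.x,np.sqrt(np.mean(s.fun**2))
E
python3 - <<'E'
from h import *
W=load('w1'); np.set_printoptions(precision=4,suppress=True)
d={'L':crop([(498,40),(540,350),(130,402),(82,88)],6,(305,80)),'M':crop([(498,104),(441,404),(50,343),(96,40)],6,(305,180)),'R':crop([(492,98),(449,349),(94,330),(124,78)],6,(315,285))}
for k in d:
    for z in (.011,.015): 
        p,e=fitplate(W,d[k],z); print(k,z,p,np.degrees(p[2]),e)
print('cam',-W['R'].T@W['t'])
E
```

```text
L 0.011 [0.5098 0.1198 0.1496] 8.571157680969815 0.1457771984851166
L 0.015 [0.5093 0.1195 0.1497] 8.575751603984402 0.3783453146357007
M 0.011 [ 0.5052  0.0309 -0.148 ] -8.481029242109077 0.21033746612972748
M 0.015 [ 0.5048  0.0317 -0.1481] -8.485361876378745 0.3660359098856708
R 0.011 [ 0.5219 -0.0722 -0.0771] -4.415696658027367 0.34296029570097597
R 0.015 [ 0.5213 -0.0701 -0.0774] -4.435805582133267 0.2976933594364178
cam [0.4698 0.0989 0.3317]
```

Request:
send_rows(
  plan=[
    [0,[12,0,-35],[0,0,-4]],
    [0,[24,0,-70],[0,0,-8.5]],
    [0,[35,0,-105],[0,0,-8.5]],
    [0,[35,0,-140],[0,0,-8.5]],
    [0,[35,0,-155],[0,0,-8.5]],
    [0,[35,0,-155],[0,0,-8.5]],
    [0,[35,0,-155],[0,0,-8.5]],
  ],
)

```text
t: 2.53
eef_pos: [0.505, 0.0295, 0.1096]
orientation: [0.997, -0.077, -0.001, 0.0]
force: [0.2, -0.4, -0.1]
grip_width: 0.0851
```

```bash
python3 - <<'E'
from h import *
shot('wrist','w2')
s=r.observe(); print(s['t'],s['qpos'],s['eef_pos'],s['orientation'],s['force'])
E
```

```text
2.5833 [-1.42083877e-01  1.72194477e-01  2.10906853e+00 -1.79724753e-04
  8.58602285e-01  1.19625942e-02] [0.50604268 0.02951455 0.1110554 ] [ 9.97039315e-01 -7.68885793e-02  8.57427837e-04  1.24078184e-04] [-0.07916105 -0.40987622  0.13114028]
```

View pics/w2.png

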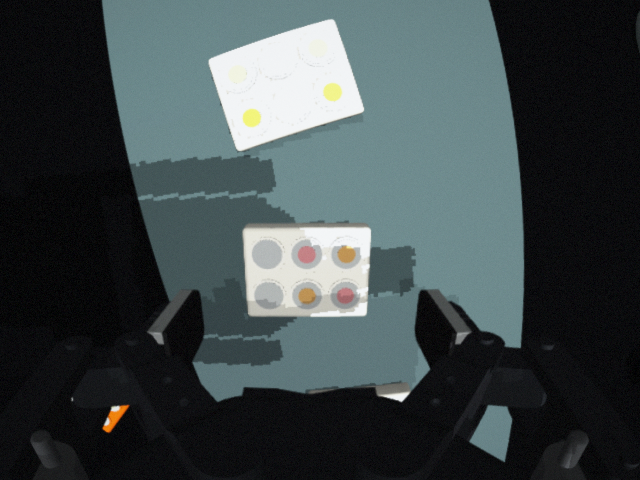

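The middle plate is at (307,271), square in the image, with both fingers clear to either side.

```bash
python3 - <<'E'
from h import *
W=load('w2'); np.set_printoptions(precision=4,suppress=True)
for z in (.011,.015): print(fitplate(W,np.array([(369,228),(367,316),(247,317),(246,228)]),z))
print(fitplate(W,np.array([(333,21),(363,110),(239,150),(210,60)]),.015))
E
```

```text
(array([ 0.5049,  0.03  , -0.1544]), np.float64(1.3857529751230777))
(array([ 0.5052,  0.0313, -0.1544]), np.float64(2.0901151143768244))
(array([0.5094, 0.1196, 0.1512]), np.float64(3.081194613644251))
```

Request:
send_rows(
  plan=[
    [0,[0,1,-20],[0,0,0]],
    [0,[0,1,-38],[0,0,0]],
    [0,[0,1,-38],[0,0,0]],
    [150,[0,1,-38],[0,0,0]],
    [150,[0,1,-38],[0,0,0]],
    [150,[0,1,-38],[0,0,0]],
    [150,[0,1,-38],[0,0,0]],
    [150,[0,1,-38],[0,0,0]],
  ],
)

```text
t: 3.25
eef_pos: [0.5072, 0.031, 0.0746]
orientation: [0.997, -0.076, 0.002, 0.0]
force: [-0.1, -0.6, 6.3]
grip_width: 0.0583
```

```bash
python3 - <<'E'
from h import *
shot('wrist','w3')
s=r.observe(); print(s['t'],s['qpos'],s['eef_pos'],s['orientation'],s['force'],s['grip_width'])
E
```

```text
3.3 [-1.38734928e-01  2.42768725e-01  2.11239810e+00 -2.00933328e-04
  7.81664055e-01  1.41203135e-02] [0.50718262 0.03103474 0.07462777] [ 9.97083431e-01 -7.62820921e-02  2.37184835e-03  2.19057417e-04] [ 0.06547263 -0.8017389   6.13718258] 0.05798650178870429
```

View pics/w3.png

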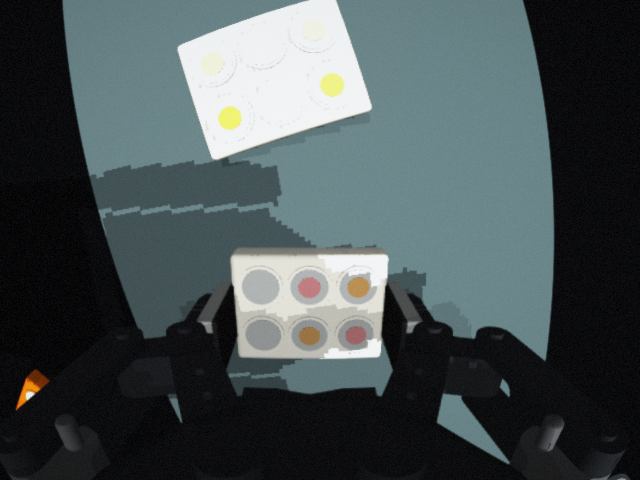

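The pads hold the plate's ends (58 mm opening), and 6 N upward shows the tips touch the mat lightly. I'll ease up 2 mm, square the plate, and release.

Request:
send_rows(
  plan=[
    [150,[0,0,2],[0,0,0]],
    [150,[2,0,2],[0,0,4.5]],
    [150,[3,0,2],[0,0,8.7]],
    [150,[3,0,2],[0,0,8.7]],
    [150,[3,0,1],[0,0,8.7]],
    [0,[3,0,1],[0,0,8.7]],
    [0,[3,0,1],[0,0,8.7]],
    [0,[3,0,1],[0,0,8.7]],
    [0,[3,0,1],[0,0,8.7]],
    [0,[3,0,35],[0,0,8.7]],
    [0,[3,0,45],[0,0,8.7]],
  ],
)

```text
t: 4.22
eef_pos: [0.5093, 0.0313, 0.119]
orientation: [1.0, -0.001, 0.001, 0.0]
force: [1.7, -0.4, 0.5]
grip_width: 0.0853
```

```bash
python3 - <<'E'
from h import *
shot('wrist','w4')
s=r.observe(); print(s['t'],s['qpos'],s['eef_pos'],s['orientation'],s['force'],s['grip_width'])
E
```

```text
4.2667 [-1.37720677e-01  1.62267039e-01  2.09769767e+00  2.35864486e-05
  8.73958829e-01 -1.36565725e-01] [0.51076871 0.03107619 0.12083697] [ 9.99992477e-01 -5.85005905e-04  3.79978401e-03  5.15247506e-04] [1.07497335 1.5737454  1.58574577] 0.08546414606428317
```

View pics/w4.png

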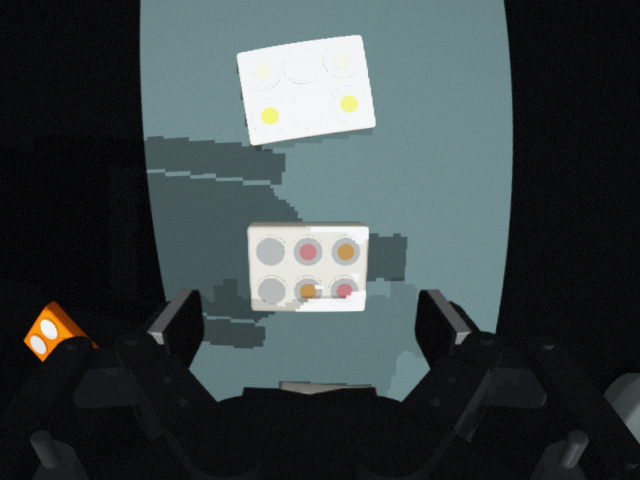

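```bash
python3 - <<'E'
from h import *
W=load('w4'); np.set_printoptions(precision=4,suppress=True)
print(fitplate(W,np.array([(368,229),(366,311),(250,311),(249,229)]),.015))
print(fitplate(W,np.array([(361,36),(374,127),(252,144),(238,54)]),.015))
E
```

```text
(array([ 0.51  ,  0.0306, -0.0049]), np.float64(1.8042092900984326))
(array([0.5092, 0.1196, 0.1429]), np.float64(2.3715030564252504))
```

Request:
send_rows(
  plan=[
    [0,[-1,36,0],[0,0,4.5]],
    [0,[-1,72,0],[0,0,8.6]],
    [0,[-1,88,-10],[0,0,8.6]],
    [0,[-1,88,-41],[0,0,8.6]],
    [0,[-1,88,-41],[0,0,8.6]],
    [0,[-1,88,-41],[0,0,8.6]],
    [150,[-1,88,-41],[0,0,8.6]],
    [150,[-1,88,-41],[0,0,8.6]],
    [150,[-1,88,-41],[0,0,8.6]],
    [150,[-1,88,-41],[0,0,8.6]],
    [150,[-1,88,-40],[0,0,8.6]],
  ],
)

```text
t: 5.18
eef_pos: [0.5081, 0.119, 0.0781]
orientation: [0.997, 0.074, 0.001, 0.0]
force: [-0.2, 0.7, -0.8]
grip_width: 0.0575
```

```bash
python3 - <<'E'
from h import *
shot('wrist','w5')
s=r.observe(); print(s['t'],s['qpos'],s['eef_pos'],s['orientation'],s['force'],s['grip_width'])
E
```

```text
5.2333 [ 3.55941527e-02  2.62362838e-01  2.07881899e+00 -1.24940606e-04
  7.98371970e-01 -1.12884090e-01] [0.50784801 0.11903219 0.07796157] [9.97241792e-01 7.42143378e-02 1.01693544e-03 8.41394330e-05] [-1.46683607 -0.59607099  5.17988739] 0.05755867748509541
```

View pics/w5.png

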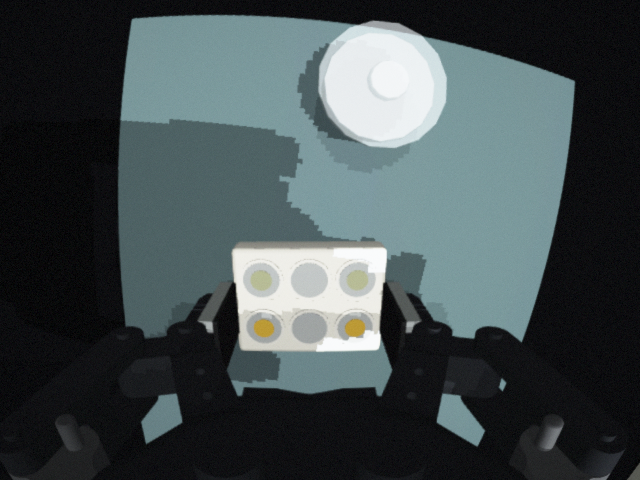

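The left plate is gripped squarely at (309,297) and the weighing bottle at (383,85) is clear. Rotating it first, then dragging it to the middle plate.

Request:
send_rows(
  plan=[
    [150,[1,0,0],[0,0,-4.5]],
    [150,[2,-3,0],[0,0,-8.5]],
    [150,[2,-15,0],[0,0,-8.5]],
    [150,[2,-28,0],[0,0,-8.5]],
    [150,[2,-38,0],[0,0,-8.5]],
    [150,[2,-42,0],[0,0,-8.5]],
    [150,[2,-42,0],[0,0,-8.5]],
    [0,[2,-42,0],[0,0,-8.5]],
    [0,[2,-42,0],[0,0,-8.5]],
    [0,[2,-42,0],[0,0,-8.5]],
    [0,[2,-42,0],[0,0,-8.5]],
    [0,[2,-60,30],[0,0,-8.5]],
  ],
)

```text
t: 6.23
eef_pos: [0.5045, 0.0609, 0.1011]
orientation: [1.0, 0.002, -0.007, -0.001]
force: [-1.7, -0.3, -0.2]
grip_width: 0.0853
```

Request:
send_rows(
  plan=[
    [0,[4,-35,6],[0,0,-1]],
    [0,[8,-70,6],[0,0,-2]],
    [0,[12,-112,6],[0,0,-4.4]],
    [0,[12,-131,6],[0,0,-4.4]],
    [0,[12,-131,6],[0,0,-4.4]],
  ],
)

```text
t: 6.65
eef_pos: [0.5217, -0.0752, 0.1132]
orientation: [0.999, -0.04, 0.001, 0.001]
force: [0.7, -0.5, 0.1]
grip_width: 0.0855
```

```bash
python3 - <<'E'
from h import *
s=r.observe(); print(s['t'],s['qpos'],s['eef_pos'],s['orientation'],s['force'],s['grip_width'])
shot('wrist','w6')
s=r.observe(); print(s['t'],s['qpos'],s['eef_pos'],s['orientation'],s['force'],s['grip_width'])
E
```

```text
6.65 [-3.35530000e-01  2.08632804e-01  2.06022909e+00 -1.20086251e-03
  8.71252932e-01 -2.54804413e-01] [ 0.52168058 -0.07523114  0.11324552] [ 9.99200666e-01 -3.99658721e-02  5.73233513e-04  6.54767145e-04] [ 0.65387599 -0.46205724  0.12585775] 0.08546409287114132
6.7 [-3.32703897e-01  2.08366460e-01  2.06158478e+00  1.61901429e-05
  8.71821944e-01 -2.53545590e-01] [ 0.52116337 -0.07333096  0.11280656] [ 9.99216637e-01 -3.95740260e-02 -8.46268517e-05 -3.20143930e-05] [0.3046604  1.16734886 0.35195386] 0.08558626649517645
```

View pics/w6.png

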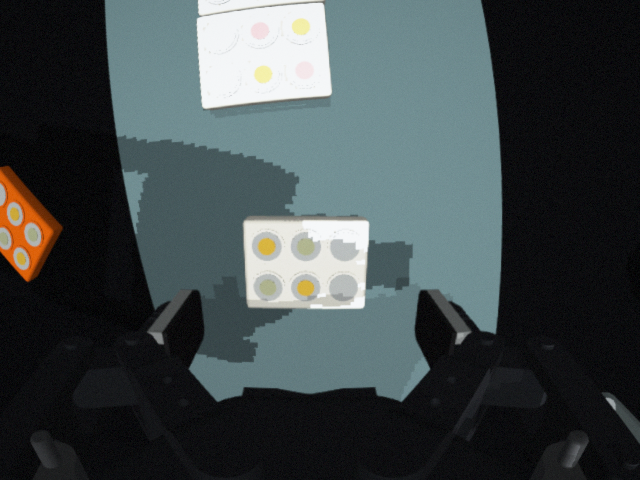

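```bash
python3 - <<'E'
from h import *
W=load('w6'); np.set_printoptions(precision=4,suppress=True)
print(fitplate(W,np.array([(368,221),(365,308),(247,308),(245,220)]),.015))
print(fitplate(W,np.array([(324,3),(331,96),(203,107),(197,17)]),.015))
E
```

```text
(array([ 0.5217, -0.0708, -0.0864]), np.float64(1.6234862604393798))
(array([ 0.5102,  0.0305, -0.0128]), np.float64(1.7149759883140903))
```

Request:
send_rows(
  plan=[
    [0,[0,2,-10],[0,0,0]],
    [0,[0,2,-36],[0,0,0]],
    [0,[0,2,-36],[0,0,0]],
    [150,[0,2,-36],[0,0,0]],
    [150,[0,2,-36],[0,0,0]],
    [150,[0,2,-36],[0,0,0]],
    [150,[0,2,-36],[0,0,0]],
    [150,[0,2,-35],[0,0,0]],
    [150,[-4,2,-35],[0,0,2]],
    [150,[-8,2,-35],[0,0,4.5]],
    [150,[-11,2,-35],[0,0,4.5]],
    [150,[-11,2,-35],[0,0,4.5]],
  ],
)

```text
t: 7.7
eef_pos: [0.5096, -0.0695, 0.078]
orientation: [1.0, 0.001, -0.0, -0.0]
force: [0.1, -0.7, 0.2]
grip_width: 0.0575
```

```bash
python3 - <<'E'
from h import *
shot('wrist','w7')
s=r.observe(); print(s['t'],s['qpos'],s['eef_pos'],s['orientation'],s['force'],s['grip_width'])
E
```

```text
7.75 [-3.32936727e-01  2.49904999e-01  2.09461571e+00  3.43877663e-05
  7.97011269e-01 -3.34354522e-01] [ 0.50995449 -0.06957979  0.07803777] [ 9.99999757e-01  6.96881564e-04  3.26932677e-05 -1.68484412e-06] [-0.26989931 -0.24607524 -1.7699704 ] 0.057741390895222566
```

View pics/w7.png

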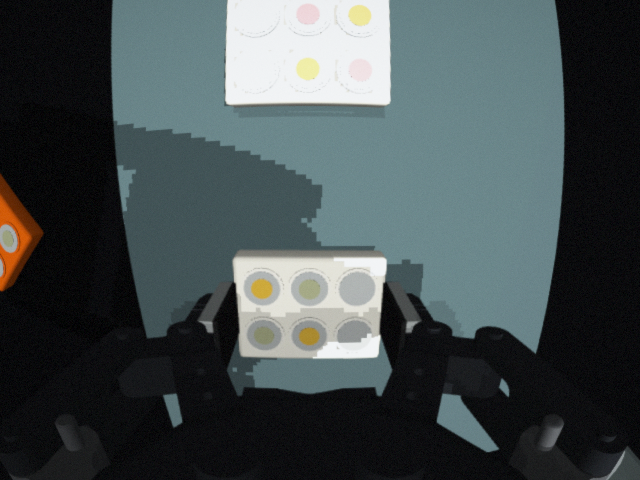

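```bash
python3 - <<'E'
from h import *
W=load('w7'); np.set_printoptions(precision=4,suppress=True)
print(fitplate(W,np.array([(386,257),(380,357),(239,357),(234,256)]),.0155))
for q in [(226,102),(308,102),(390,102)]:
    print(least_squares(lambda p:projfish(W,np.r_[p,.015])[0]-q,[.5,0]).x)
for q in [(234,256),(310,256),(386,257)]:
    print(least_squares(lambda p:projfish(W,np.r_[p,.0155])[0]-q,[.5,0]).x)
E
```

```text
(array([ 0.5106, -0.071 , -0.0032]), np.float64(1.786141336567113))
[0.4807 0.0089]
[0.5099 0.0082]
[0.539 0.009]
[ 0.482 -0.048]
[ 0.5107 -0.0479]
[ 0.5394 -0.0484]
```

Request:
send_rows(
  plan=[
    [150,[0,12,0],[0,0,0]],
    [150,[0,26,0],[0,0,0]],
    [150,[0,40,0],[0,0,0]],
    [150,[0,50,0],[0,0,0]],
    [150,[0,55,0],[0,0,0]],
    [150,[0,55,0],[0,0,0]],
    [0,[0,55,0],[0,0,0]],
    [0,[0,55,0],[0,0,0]],
    [0,[0,55,0],[0,0,0]],
    [0,[0,55,0],[0,0,0]],
    [0,[-20,55,35],[0,0,0]],
    [0,[-40,50,70],[0,0,0]],
  ],
)

```text
t: 8.75
eef_pos: [0.468, -0.0193, 0.1445]
orientation: [1.0, 0.001, -0.005, -0.001]
force: [1.1, -0.5, 1.5]
grip_width: 0.0855
```

Request:
send_rows(
  plan=[
    [0,[0,0,40],[0,0,0]],
    [0,[0,0,75],[0,0,0]],
    [0,[0,0,75],[0,0,0]],
  ],
)

```text
t: 9.0
eef_pos: [0.4739, -0.021, 0.2313]
orientation: [1.0, 0.001, 0.008, 0.002]
force: [1.7, -0.0, 0.2]
grip_width: 0.0853
```

```bash
python3 - <<'E'
from h import *
s=r.observe(); print(s['t'],s['qpos'],s['eef_pos'],s['orientation'],s['force'],s['grip_width'])
shot('wrist','w8')
t=cv2.imread('pics/w8.png')
cv2.imwrite('pics/w8c.png',cv2.resize(t[80:340,270:470],None,fx=3,fy=3,interpolation=cv2.INTER_CUBIC)[:600])
E
```

```text
9.0 [-2.58626050e-01 -9.66776396e-02  2.12881518e+00  3.36412945e-05
  1.09392701e+00 -2.60377627e-01] [ 0.47385396 -0.02098188  0.23125816] [9.99969483e-01 8.68157916e-04 7.50786956e-03 1.97772744e-03] [ 1.66936079 -0.01273902  0.23323179] 0.08529640596087248
```

View pics/w8.png

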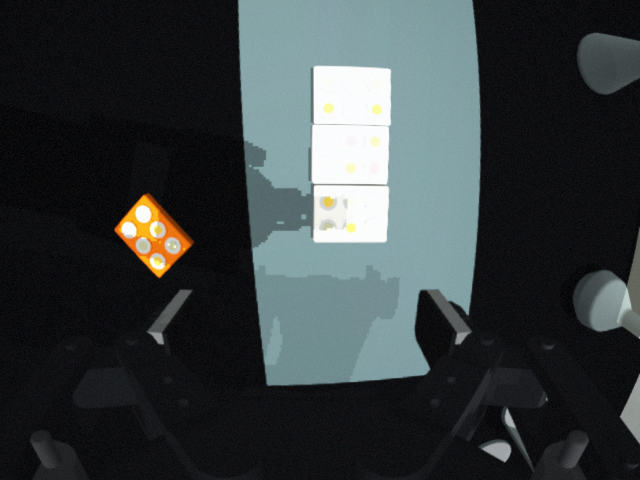

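The three plates now form a closed row with centres at about (352,96), (350,155) and (351,213), with thin gaps and level ends. I'll enlarge to measure it.

```bash
python3 - <<'E'
import cv2
t=cv2.imread('pics/w8.png')
cv2.imwrite('pics/w8c.png',cv2.resize(t[60:250,295:410],None,fx=3.15,fy=3.15,interpolation=cv2.INTER_CUBIC))
E
```

```text
(no output)
```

View pics/w8c.png

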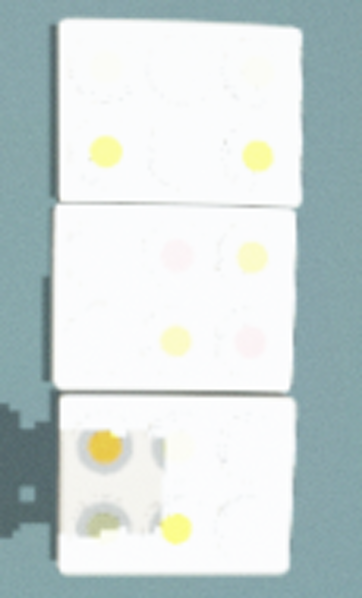

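```bash
python3 - <<'E'
from h import *
W=load('w8'); np.set_printoptions(precision=4,suppress=True)
for n,c in dict(L=[(301,28),(299,206),(56,202),(60,18)],M=[(296,208),(291,391),(53,387),(55,206)],R=[(296,397),(289,574),(58,574),(60,394)]).items():
    print(n,fitplate(W,crop(c,3.15,(295,60)),.015))
Q=np.array([[-1.44598,.287188,1.578178,0,1.278581],[-.146907,-.136928,2.10236,0,1.179472],[-.142084,.172194,2.109069,0,.858602],[-.13872,.242769,2.112398,0,.781664],[-.13772,.162267,2.097698,0,.873959],[.035594,.262363,2.078819,0,.798372],[-.332704,.208366,2.061585,0,.871822],[-.332937,.249905,2.094616,0,.797011]])
P=np.array([[.18314,-.64918,.30253],[.469342,.032564,.263327],[.506043,.029515,.111055],[.507183,.031035,.074628],[.510769,.031076,.120837],[.507848,.119032,.077962],[.521163,-.073331,.112807],[.509954,-.06958,.078038]])
lat=-np.sin(Q[:,0])*P[:,0]+np.cos(Q[:,0])*P[:,1]; rad=np.cos(Q[:,0])*P[:,0]+np.sin(Q[:,0])*P[:,1]
print(lat,rad)
a=Q[:,1];b=a+Q[:,2];c=b+Q[:,4]
def f(p): return np.r_[p[0]+p[1]*np.sin(a)+p[2]*np.sin(b)+p[3]*np.cos(b)+p[5]*np.sin(c)-rad,p[4]+p[1]*np.cos(a)+p[2]*np.cos(b)-p[3]*np.sin(b)+p[5]*np.cos(c)-P[:,2]]
def g(p): return np.r_[f(p),1e-3*(p-np.array([0,.4,.4,0,.3,.2]))]
s=least_squares(g,[0,.4,.4,0,.3,.2]);print(s.x,np.abs(f(s.x)).max())
E
```

```text
L (array([ 0.5105,  0.0769, -0.0033]), np.float64(0.608729541761734))
M (array([0.5096, 0.0311, 0.0012]), np.float64(0.701761764303122))
R (array([ 0.5111, -0.016 , -0.0019]), np.float64(0.345710567180747))
[0.1009 0.1009 0.1009 0.1009 0.1009 0.1009 0.1009 0.1009] [0.6669 0.4595 0.4968 0.498  0.5017 0.5118 0.5165 0.5047]
[0.     0.443  0.5725 0.0206 0.242  0.1784] 9.379839139067592e-06
```

The row measures well: spacings 45.8 and 47.1 mm, ends within 1.5 mm, skew under 0.005 rad. My kinematic fit also matches to 10 µm, so I'll build FK/IK to find a reachable lamp grasp and final pose.

```bash
cat > kin.py <<'E'
import numpy as np
from scipy.optimize import least_squares
from scipy.spatial.transform import Rotation as Ro
PR=np.array([0,.443,.5725,.0206,.242,.1784]); LATOFF=.1009
lo=np.array([-2.77,-.9,.21,-1.53,.24,-2.84]);hi=np.array([2.77,2.22,2.48,4.67,2.81,2.84])
S4=1;S6=-1
def Ry(a): return Ro.from_euler('y',a).as_matrix()
def Rz(a): return Ro.from_euler('z',a).as_matrix()
def fk(q,PR=PR):
    a0,L1,L2,e,h,Lt=PR
    R=Rz(q[0]); p=R@[a0,LATOFF,h]
    R=R@Ry(q[1]); p=p+R@[0,0,L1]
    R=R@Ry(q[2]); p=p+R@[e,0,L2]
    R=R@Rz(S4*q[3])@Ry(q[4]); p=p+R@[0,0,Lt]
    R=R@Rz(S6*q[5]+OFF6)
    return p,R
OFF6=0
def ik(p,R,q0,w=.2):
    f=lambda q:np.r_[fk(q)[0]-p,w*Ro.from_matrix(fk(q)[1].T@R).as_rotvec()]
    s=least_squares(f,np.clip(q0,lo+1e-3,hi-1e-3),bounds=(lo,hi)); return s.x,np.abs(s.fun).max()
E
python3 - <<'E'
import kin; from kin import *
np.set_printoptions(precision=4,suppress=True)
qs=[[-1.44598,.287188,1.578178,0,1.278581,-.14999],[.035594,.262363,2.078819,-.000125,.798372,-.112884],[-.2586,-.0966776,2.128815,0,1.093927,-.260378]]
qt=[[.7972944,-.603589,-.00082,-.000845],[.997242,.0742143,.00101694,.0000841],[.99997,.000868,.007508,.001978]]
Ps=[[.18314,-.64918,.30253],[.507848,.119032,.077962],[.473854,-.020982,.231258]]
for s6 in (1,-1):
    kin.S6=s6
    for q,o,P in zip(qs,qt,Ps):
        p,R=fk(q); print(s6,p-P,Ro.from_matrix(R.T@Ro.from_quat(o).as_matrix()).as_rotvec(degrees=True))
E
```

```text
1 [0. 0. 0.] [   0.       -0.0005 -179.9999]
1 [ 0.  0. -0.] [ -0.   0. 180.]
1 [0. 0. 0.] [   0.0007   -0.0025 -179.9976]
-1 [0. 0. 0.] [  0.       0.0005 162.8125]
-1 [ 0.  0. -0.] [ -0.       0.     167.0644]
-1 [0. 0. 0.] [ -0.       0.0023 150.1653]
```

```bash
sed -i 's/^S4=1;S6=-1/S4=1;S6=1/; s/^OFF6=0/OFF6=np.pi/' kin.py
python3 - <<'E'
import kin; from kin import *
np.set_printoptions(precision=5,suppress=True)
q=[-1.43794207e-01,-1.36011766e-01,2.10344222e+00,1.80262364e-03,1.17882612e+00,-1.46100647e-01];P=[0.4689669,0.03434626,0.26234427];o=[9.99996609e-01,8.06965238e-04,-2.18730480e-03,-1.16025161e-03]
for s in (1,-1):
    kin.S4=s;p,R=fk(q);print(p-P,Ro.from_matrix(R.T@Ro.from_quat(o).as_matrix()).as_rotvec(degrees=True))
kin.S4=1
E
cat > plan.py <<'E'
import kin; from kin import *
np.set_printoptions(precision=3,suppress=True)
yaw=.262; grip=np.array([.535,.359,.1166])
C=Rz(yaw); lx=C@[.866,0,-.5]; lz=C@[.5,0,.866]; ly=C@[0,1,0]
def graspR(delta,sgn):  # tool z = lampx rotated by delta toward -lampz ; tool x = sgn*ly
    d=np.radians(delta); tz=np.cos(d)*lx-np.sin(d)*lz; tx=sgn*ly; return np.c_[tx,np.cross(tz,tx),tz]
E
python3 - <<'E'
from plan import *
q00=np.array([0,-.1,2.1,0,1.09,-.1])
for delta in (0,10,20,30,40):
  for sgn in (1,-1):
    R=graspR(delta,sgn); Lm=np.c_[lx,ly,lz]
    rows=[]
    for nm,p in [('grip',grip-.054*R[:,2]),('pulled',grip+.13*lz-.054*R[:,2]),('back',grip-.154*R[:,2])]:
        best=None
        for q4 in (0,3.0,-1,1.5):
          for q6 in (-2,0,2):
            q,e=ik(p,R,np.array([.4,.2,2.0,q4,.6,q6]))
            if e<1e-4: rows.append((nm,q)); 
    # final
    fin=np.array([.5096,.031,.134])
    Lf=np.c_[[0,0,-1],[1,0,0],[0,-1,0]] if True else None  # lamp x down,y->+x, z->-y
    for nm,Lf in [('z-y',np.c_[[0,0,-1.],[1,0,0],[0,-1,0]]),('z+y',np.c_[[0,0,-1.],[-1,0,0],[0,1,0]])]:
        Rf=Lf@Lm.T@R; p=fin-.054*Rf[:,2]
        for q4 in (0,1,-1,3):
          for q6 in (-2,0,2):
            q,e=ik(p,Rf,np.array([0,.0,2.0,q4,1,q6]))
            if e<1e-4: rows.append((nm,q))
    print('delta',delta,'sgn',sgn)
    seen=set()
    for n,q in rows:
        k=(n,)+tuple(np.round(q,2))
        if k not in seen: seen.add(k); print('  ',n,q)
E
```

```text
[-0.00001  0.       0.     ] [-0.  0. -0.]
[-0.00009 -0.00058  0.     ] [0.18887 0.02779 0.07891]
delta 0 sgn 1
   grip [0.511 0.193 2.228 3.759 0.378 1.114]
   back [ 0.57  -0.09   2.399  4.097  0.327  0.799]
   z-y [-0.138  0.054  2.069 -0.     1.018 -0.138]
delta 0 sgn -1
   grip [ 0.511  0.193  2.228  3.759  0.378 -2.027]
   back [ 0.57  -0.09   2.399  4.097  0.327 -2.343]
   z+y [-0.138  0.054  2.069 -0.     1.018 -0.138]
delta 10 sgn 1
   pulled [ 0.47   0.099  1.996 -0.718  0.243 -0.733]
   z-y [-0.218  0.057  2.073  0.196  1.057 -0.318]
delta 10 sgn -1
   pulled [ 0.47   0.099  1.996 -0.718  0.243  2.409]
   z-y [-0.218  0.057  2.073  0.196  1.057  2.824]
   z+y [-0.058  0.068  2.062 -0.206  1.011  0.051]
delta 20 sgn 1
   pulled [ 0.46   0.12   1.914 -0.304  0.436 -1.142]
   back [ 0.518 -0.101  2.211 -0.449  0.385 -0.953]
   z-y [-0.293  0.078  2.074  0.372  1.123 -0.478]
delta 20 sgn -1
   pulled [ 0.46   0.12   1.914 -0.304  0.436  2.   ]
   back [ 0.518 -0.101  2.211 -0.449  0.385  2.189]
   z-y [-0.293  0.078  2.074  0.372  1.123  2.664]
   z+y [ 0.019  0.099  2.051 -0.
[... 420 characters left out ...]
ack [ 0.493 -0.046  2.091 -0.206  0.594  1.944]
   z-y [-0.362  0.115  2.07   0.524  1.209  2.527]
   z+y [ 0.09   0.144  2.038 -0.595  1.093  0.406]
delta 40 sgn 1
   grip [ 0.458  0.225  1.943 -0.113  0.634 -1.295]
   pulled [ 0.438  0.219  1.723 -0.079  0.857 -1.354]
   back [ 0.471  0.036  1.962 -0.099  0.804 -1.306]
   z-y [-0.422  0.166  2.063  0.653  1.307 -0.727]
   z+y [ 0.152  0.202  2.022 -0.76   1.173 -2.59 ]
delta 40 sgn -1
   grip [ 0.458  0.225  1.943 -0.113  0.634  1.846]
   pulled [ 0.438  0.219  1.723 -0.079  0.857  1.788]
   back [ 0.471  0.036  1.962 -0.099  0.804  1.836]
   z-y [-0.422  0.166  2.063  0.653  1.307  2.414]
   z+y [ 0.152  0.202  2.022 -0.76   1.173  0.551]
```

```bash
cat >> plan.py <<'E'
def path(q0,p1,R1,n=16):
    p0,R0=fk(q0); rv=Ro.from_matrix(R1@R0.T).as_rotvec()
    q=np.array(q0); bad=0; qs=[q]
    for i in range(1,n+1):
        q,e=ik(p0+(p1-p0)*i/n,Ro.from_rotvec(rv*i/n).as_matrix()@R0,q); bad=max(bad,e); qs.append(q)
    qs=np.array(qs); print('shift mm',(p1-p0)*1000,'rot deg',np.degrees(rv),np.linalg.norm(np.degrees(rv)),'n',n,'err',bad,'max dq/row',np.abs(np.diff(qs,axis=0)).max(0),'\n q end',qs[-1],'min',qs.min(0),'max',qs.max(0))
    return qs
E
python3 - <<'E'
from plan import *
from station import r
s=r.observe(); print(s['t'],s['eef_pos'],s['qpos'])
R=graspR(30,1)
path(s['qpos'],grip-.164*R[:,2],R)
E
```

```text
9.05 [ 0.473 -0.021  0.228] [-0.259 -0.094  2.132  0.     1.092 -0.26 ]
shift mm [-16.85  358.414  30.59 ] rot deg [-21.417 -26.852 102.077] 107.70111481445431 n 16 err 6.7423574521501616e-09 max dq/row [0.053 0.019 0.018 0.017 0.031 0.084] 
 q end [ 0.496 -0.068  2.095 -0.203  0.612 -1.201] min [-0.259 -0.168  2.095 -0.207  0.612 -1.201] max [ 0.496 -0.068  2.184  0.     1.092 -0.26 ]
```

Request:
send_rows(
  plan=[
    [0,[-1,22,4],[-1.34,-1.68,6.38]],
    [0,[-2,45,8],[-2.68,-3.36,12.76]],
    [0,[-3,67,12],[-4.02,-5.04,19.14]],
    [0,[-4,90,15],[-5.36,-6.71,25.52]],
    [0,[-5,112,18],[-6.7,-8.39,31.9]],
    [0,[-6,134,20],[-8.03,-10.07,38.28]],
    [0,[-7,157,22],[-9.37,-11.75,44.66]],
    [0,[-8,179,24],[-10.7,-13.43,51.04]],
    [0,[-10,201,26],[-12.05,-15.1,57.42]],
    [0,[-11,224,28],[-13.39,-16.78,63.8]],
    [0,[-12,246,30],[-14.72,-18.46,70.18]],
    [0,[-13,269,31],[-16.06,-20.14,76.56]],
  ],
)

```text
t: 10.05
eef_pos: [0.4566, 0.2501, 0.2526]
orientation: [0.759, 0.617, 0.161, 0.129]
force: [-0.8, -0.4, 0.4]
grip_width: 0.0857
```

Request:
send_rows(
  plan=[
    [0,[-1,22,0],[-1.34,-1.68,6.38]],
    [0,[-2,45,0],[-2.68,-3.36,12.76]],
    [0,[-3,67,0],[-4.02,-5.04,19.14]],
    [0,[-4,89,0],[-5.36,-6.71,25.52]],
    [0,[-4,89,0],[-5.36,-6.71,25.52]],
    [0,[-4,89,0],[-5.36,-6.71,25.52]],
  ],
)

```text
t: 10.55
eef_pos: [0.4525, 0.3384, 0.2522]
orientation: [0.589, 0.766, 0.2, 0.16]
force: [0.6, -0.4, -0.1]
grip_width: 0.0855
```

```bash
python3 - <<'E'
from h import *
from plan import *
shot('wrist','w9')
s=r.observe(); print(s['t'],s['qpos'],s['eef_pos'])
R=Ro.from_quat(s['orientation']).as_matrix(); print(R); print(graspR(30,1))
E
```

```text
10.6 [ 0.502 -0.06   2.099 -0.227  0.612 -1.174] [0.453 0.338 0.252]
[[-0.253  0.839  0.481]
 [ 0.967  0.225  0.117]
 [-0.01   0.495 -0.869]]
[[-0.259  0.836  0.483]
 [ 0.966  0.224  0.13 ]
 [ 0.     0.5   -0.866]]
```

View pics/w9.png

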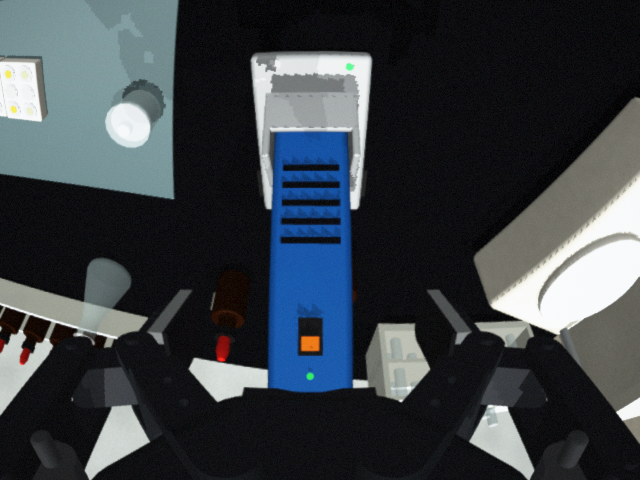

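The lamp is seen from above its front face and centred between the fingers, with edges near columns 270 and 351. The cradle's front corners are at (253,55) and (371,55). I'll enlarge to fit its pose.

```bash
python3 - <<'E'
import cv2
t=cv2.imread('pics/w9.png')
cv2.imwrite('pics/w9a.png',cv2.resize(t[40:220,240:385],None,fx=4,fy=3.3*4/3.3,interpolation=cv2.INTER_CUBIC)[:600])
cv2.imwrite('pics/w9b.png',cv2.resize(t[250:395,250:370],None,fx=4,fy=4,interpolation=cv2.INTER_CUBIC))
E
```

```text
(no output)
```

View pics/w9a.png

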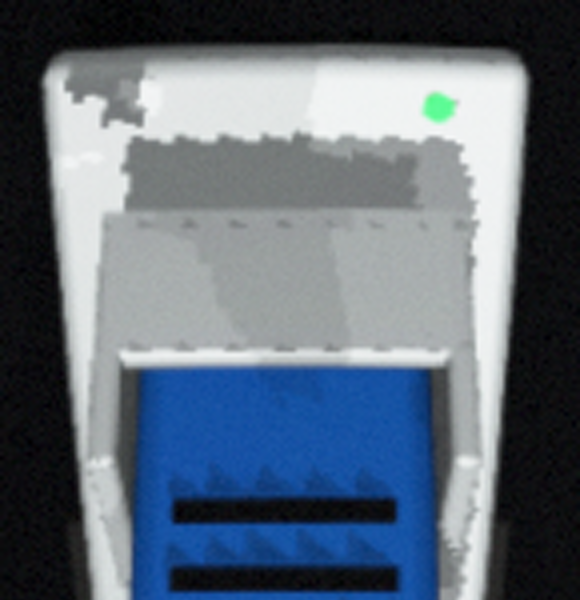

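View pics/w9b.png

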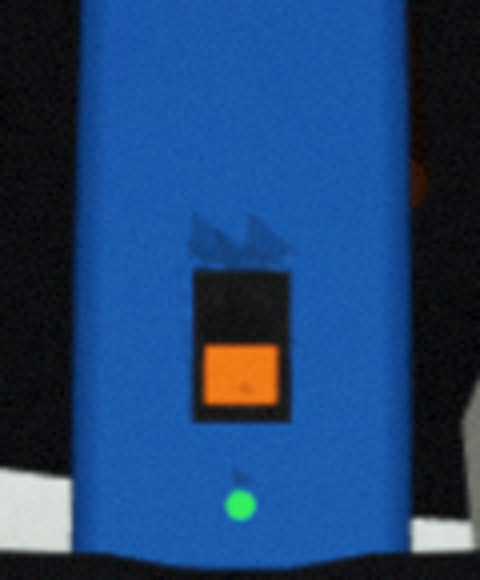

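```bash
python3 - <<'E'
from h import *
from kin import Rz
np.set_printoptions(precision=4,suppress=True)
W=load('w9'); oa=(240,40); ob=(250,250)
A=lambda p:crop([p],4,oa)[0]; B=lambda p:crop([p],4,ob)[0]
# cradle fit
edge=[((45,85),'L'),((68,330),'L'),((525,85),'R'),((507,330),'R'),((490,560),'R'),((180,60),'F'),((400,60),'F')]
def res(p):
    out=[]
    C=Rz(p[2])
    for (px,k) in edge:
        a=A(px)
        # ray-plane z=.014 -> cradle coords
        X=least_squares(lambda q:projfish(W,np.r_[q,.014])[0]-a,[.45,.35]).x
        l=C.T@(np.r_[X,0]-np.r_[p[:2],0])
        out.append({'L':l[1]+.045,'R':l[1]-.045,'F':l[0]+.075}[k])
    return np.array(out)*1000
s=least_squares(res,[.515,.352,.26]); print('cradle',s.x,np.degrees(s.x[2]),s.fun)
p=s.x;C=Rz(p[2]);ax=C@[.5,0,.866];pk=np.r_[p[:2],0]+C@[-.03,0,.03];print('grip from cradle',pk+.1*ax)
# lamp fit from edges
Lp=[A((139,370)),A((131,590)),B((80,5)),B((73,545))]; Rp=[A((433,370)),A((441,590)),B((408,5)),B((411,545))]
def X(p,sy,sz):
    C=Rz(p[2]); return pk0+C@np.array([p[0],p[1],0])+C@(np.array([.866,0,-.5])*-.019+np.array([.5,0,.866])*sz)+C@[0,sy*.025,0]
pk0=pk
def res2(v):
    p=v[:3];out=[]
    for i,(a,b) in enumerate(zip(Lp,Rp)):
        out+=list(projfish(W,X(p,-1,v[3+i]))[0]-a)+list(projfish(W,X(p,1,v[3+4+i]))[0]-b)
    return np.array(out)
s2=least_squares(res2,[0,0,p[2]]+[.03,.06,.1,.17]*2); print('lamp dx,dy (cradle frame mm)',s2.x[:2]*1000,'yaw',np.degrees(s2.x[2]),s2.x[3:],np.sqrt(np.mean(s2.fun**2)))
c2=Rz(s2.x[2]); print('grip from lamp',pk0+c2@np.r_[s2.x[:2],0]+.1*(c2@[.5,0,.866]))
# front wall top row 350: wall top inner edge at lamp coords x=-.025/-.020,z=.025
for xx in(-.02,-.025):
    print(projfish(W,pk0+C@(np.array([.866,0,-.5])*xx+np.array([.5,0,.866])*.025)),A((285,350)),A((285,366)))
E
```

```text
cradle [0.5144 0.3528 0.2636] 15.102069958844625 [ 1.2373  1.5178 -1.4326 -1.1595 -0.163  -0.0155  0.0155]
grip from cradle [0.5337 0.358  0.1166]
lamp dx,dy (cradle frame mm) [7.7488 0.21  ] yaw 15.17041740314727 [0.0156 0.0571 0.0992 0.1809 0.0157 0.0571 0.0991 0.1806] 0.22843216092985397
grip from lamp [0.5411 0.3603 0.1166]
[[310.7301 132.8192]] [310.875 127.125] [310.875 131.125]
[[310.6756 128.8853]] [310.875 127.125] [310.875 131.125]
```

```bash
sed -i 's/^yaw=.*/yaw=.2645; grip=np.array([.5343,.3583,.1166])/' plan.py
python3 - <<'E'
from plan import *
from station import r
s=r.observe(); print(s['t'],s['eef_pos'])
R=graspR(30,1); print(R[:,2],lz)
q=path(s['qpos'],grip-.107*R[:,2],R,4)
q=path(q[-1],grip-.057*R[:,2],R,4)
q=path(q[-1],grip-.057*R[:,2]+.13*lz,R,6)
E
```

```text
10.6 [0.453 0.338 0.252]
[ 0.483  0.131 -0.866] [0.483 0.131 0.866]
shift mm [ 29.089   6.242 -43.425] rot deg [ 0.638 -0.171  0.481] 0.8172314227927483 n 4 err 2.159938894408242e-12 max dq/row [0.005 0.03  0.008 0.001 0.026 0.004] 
 q end [ 0.481  0.057  2.071 -0.222  0.51  -1.188] min [ 0.481 -0.06   2.071 -0.227  0.51  -1.188] max [ 0.502  0.057  2.099 -0.222  0.612 -1.174]
shift mm [ 24.13    6.535 -43.301] rot deg [-0.  0. -0.] 5.087661985481839e-10 n 4 err 7.941869384353595e-12 max dq/row [0.003 0.029 0.01  0.007 0.021 0.007] 
 q end [ 0.471  0.173  2.037 -0.249  0.429 -1.164] min [ 0.471  0.057  2.037 -0.249  0.429 -1.188] max [ 0.481  0.173  2.071 -0.222  0.51  -1.164]
shift mm [ 62.74   16.993 112.58 ] rot deg [-0.  0. -0.] 2.2085872556433137e-09 n 6 err 7.380376310095471e-10 max dq/row [0.004 0.009 0.039 0.024 0.038 0.029] 
 q end [ 0.448  0.154  1.826 -0.151  0.651 -1.29 ] min [ 0.448  0.152  1.826 -0.249  0.429 -1.29 ] max [ 0.471  0.173  2.037 -0.151  0.651 -1.164]
```

Yaw is 15.15°, and both the cradle and lamp fits centre laterally to within 1 mm. Moving in along the tool axis.

Request:
send_rows(
  plan=[
    [0,[10,2,-15],[0.6,-0.2,0.5]],
    [0,[20,4,-29],[0.6,-0.2,0.5]],
    [0,[29,6,-43],[0.6,-0.2,0.5]],
    [0,[38,8,-58],[0.6,-0.2,0.5]],
    [0,[46,11,-74],[0.6,-0.2,0.5]],
    [0,[53,13,-87],[0.6,-0.2,0.5]],
    [0,[53,13,-87],[0.6,-0.2,0.5]],
    [0,[53,13,-87],[0.6,-0.2,0.5]],
  ],
)

```text
t: 11.27
eef_pos: [0.5061, 0.3501, 0.1657]
orientation: [0.587, 0.767, 0.205, 0.158]
force: [-0.9, -0.1, -0.4]
grip_width: 0.0859
```

```bash
python3 - <<'E'
from h import *
from plan import *
shot('wrist','w10'); shot('scene','s10')
s=r.observe(); print(s['t'],s['qpos'],s['eef_pos'],s['force'])
R=Ro.from_quat(s['orientation']).as_matrix(); print(R)
print('grip pt',s['eef_pos']+.054*R[:,2], 'in lamp', np.c_[lx,ly,lz].T@(s['eef_pos']+.054*R[:,2]-grip))
t=cv2.imread('pics/s10.png'); cv2.imwrite('pics/s10c.png',cv2.resize(t[280:430,330:480],None,fx=4,fy=4,interpolation=cv2.INTER_CUBIC))
E
```

```text
11.3667 [ 0.471  0.17   2.036 -0.251  0.429 -1.163] [0.506 0.351 0.168] [-0.318  0.358  0.   ]
[[-0.262  0.834  0.486]
 [ 0.965  0.226  0.132]
 [-0.     0.503 -0.864]]
grip pt [0.533 0.358 0.121] in lamp [-0.004  0.     0.003]
```

View pics/w10.png

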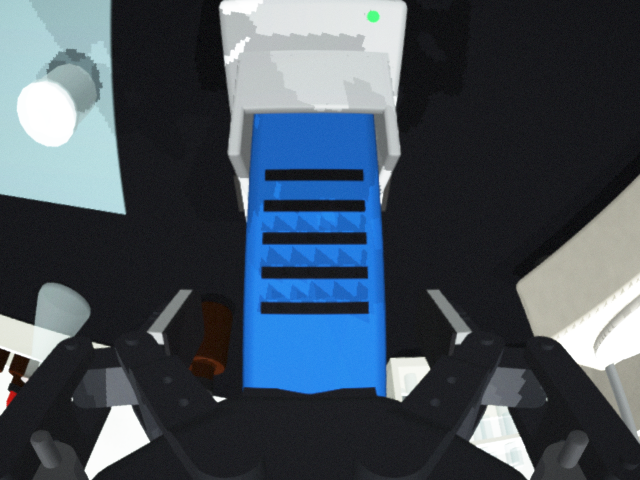

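View pics/s10c.png

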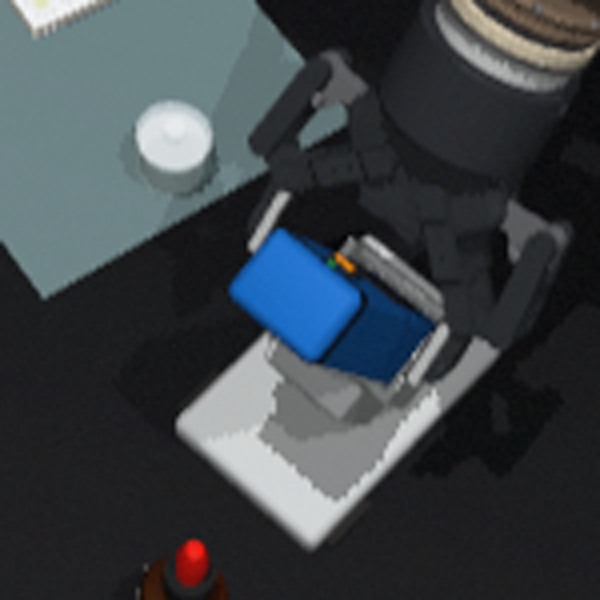

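The jaws straddle the lamp, with a pad visible on each side and no contact force. Closing, then pulling along the leaning axis.

Request:
send_rows(
  plan=[
    [200,[0,0,0],[0,0,0]],
    [200,[0,0,0],[0,0,0]],
    [200,[0,0,0],[0,0,0]],
    [200,[0,0,0],[0,0,0]],
    [200,[0,0,0],[0,0,0]],
    [200,[0,0,0],[0,0,0]],
    [200,[0,0,0],[0,0,0]],
    [200,[0,0,0],[0,0,0]],
  ],
)

```text
t: 12.03
eef_pos: [0.5062, 0.3516, 0.1682]
orientation: [0.586, 0.767, 0.207, 0.158]
force: [-5.1, -2.5, 6.4]
grip_width: 0.0494
```

Request:
send_rows(
  plan=[
    [200,[5,1,9],[0,0,0]],
    [200,[14,4,26],[0,0,0]],
    [200,[24,7,43],[0,0,0]],
    [200,[34,9,61],[0,0,0]],
    [200,[43,12,78],[0,0,0]],
    [200,[53,14,95],[0,0,0]],
    [200,[63,17,112],[0,0,0]],
    [200,[63,17,120],[0,0,0]],
    [200,[63,17,120],[0,0,0]],
  ],
)

```text
t: 12.78
eef_pos: [0.5699, 0.3685, 0.2889]
orientation: [0.586, 0.767, 0.208, 0.159]
force: [-0.3, -0.5, -4.2]
grip_width: 0.0492
```

```bash
python3 - <<'E'
from h import *
from plan import *
shot('wrist','w11'); shot('scene','s11')
s=r.observe(); print(s['t'],s['qpos'],s['eef_pos'],s['force'],s['grip_width'])
R=Ro.from_quat(s['orientation']).as_matrix(); print(R)
t=cv2.imread('pics/s11.png'); cv2.imwrite('pics/s11c.png',cv2.resize(t[250:430,330:510],None,fx=3.3,fy=3.3,interpolation=cv2.INTER_CUBIC))
E
```

```text
12.8833 [ 0.449  0.147  1.821 -0.15   0.664 -1.294] [0.568 0.368 0.285] [-0.17   0.176 -4.944] 0.04928646002805602
[[-0.263  0.836  0.482]
 [ 0.965  0.228  0.131]
 [-0.001  0.5   -0.866]]
```

View pics/w11.png

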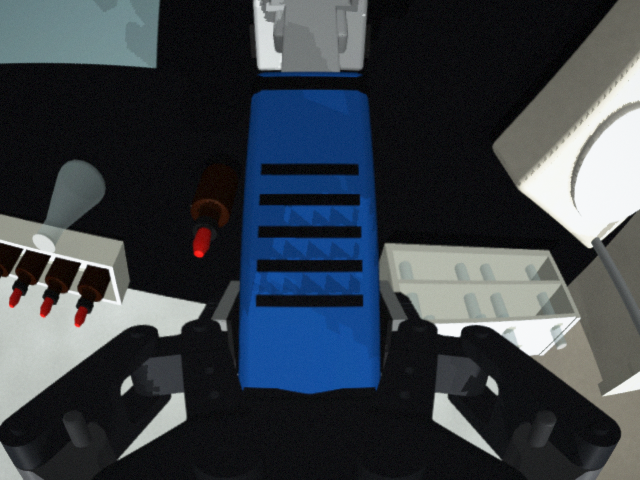

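View pics/s11c.png

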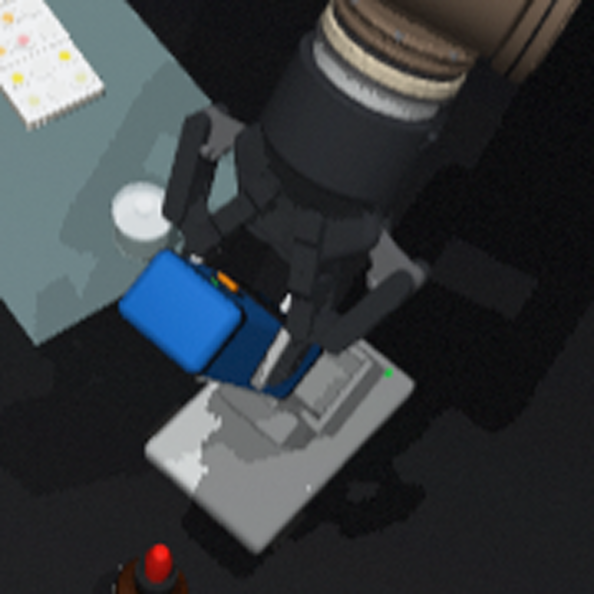

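The lamp is clear of the cradle with its lower end at row 72–92, gripped symmetrically at 49 mm. I'll check its pitch in the jaws from the slot positions in w10 and w11, then plan the turn.

```bash
cat > slot.py <<'E'
from h import *
import plan
from plan import *
W10=load('w10');W11=load('w11')
def pts(l): return np.array([(x,y) for y,a,b in l for x in (a,b)],float)
a=pts([(175,265,363),(206,264,365),(238,262,367),(272,261,368),(308,260,369)])
L0=np.c_[lx,ly,lz]; pk=grip-.1*lz
# backproject to front face plane (lamp x=-.019)
loc=np.array([least_squares(lambda v:projfish(W10,pk+L0@np.r_[-.019,v])[0]-q,[0,.06]).x for q in a])
def lampfit(W,px,p0,L0_):
    f=lambda v:(projfish(W,p0+v[:3]+(Ro.from_rotvec(v[3:]).as_matrix()@L0_@np.c_[np.full(len(loc),-.019),loc].T).T)-px).ravel()
    g=lambda v:np.r_[f(v),v[3:]*2]
    s=least_squares(g,np.zeros(6)); L=Ro.from_rotvec(s.x[3:]).as_matrix()@L0_; return p0+s.x[:3],L,np.sqrt(np.mean(f(s.x)**2))
E
python3 - <<'E'
from slot import *
print(loc*1000)
px=pts([(169,261,358),(199,260,360),(231,258,361),(265,257,363),(300,256,364)])
s=r.observe();R=Ro.from_quat(s['orientation']).as_matrix();p=s['eef_pos']
p0=pk+np.array([.063,.017,.120])
o,L,e=lampfit(W11,px,p0,L0); print(e); print(L); 
T=R.T@L; print('lamp in tool',T,'rotvec vs nominal deg',Ro.from_matrix(L0.T@L).as_rotvec(degrees=True))
print('lamp origin in tool',R.T@(o-p),'grip pt(lamp coords)',L.T@(p+.054*R[:,2]-o))
E
```

```text
[[-17.884  49.436]
 [ 17.964  49.377]
 [-17.753  61.494]
 [ 18.101  61.458]
 [-18.042  73.217]
 [ 18.312  73.208]
 [-18.037  85.117]
 [ 18.245  85.136]
 [-18.108  97.339]
 [ 18.276  97.387]]
0.28101807538185947
[[ 0.834 -0.256  0.488]
 [ 0.217  0.967  0.136]
 [-0.507 -0.007  0.862]]
lamp in tool [[-0.009  1.     0.002]
 [ 0.494  0.003  0.87 ]
 [ 0.87   0.009 -0.494]] rotvec vs nominal deg [-0.185  0.439 -0.475]
lamp origin in tool [-0.001 -0.084  0.107] grip pt(lamp coords) [-0.004  0.001  0.099]
```

```bash
cat > fin.py <<'E'
from plan import *
T_R=np.array([[-.009,1,.002],[.494,.003,.87],[.87,.009,-.494]]); T_R=Ro.from_matrix(T_R).as_matrix(); T_p=np.array([-.001,-.084,.107])
def target(zc=.132,xy=(.5096,.031)):
    Lf=np.c_[[0,0,-1.],[1,0,0],[0,-1,0]]; Rf=Lf@T_R.T
    of=np.array([xy[0],xy[1]+.1,zc]); return of-Rf@T_p,Rf
def lampof(p,R): return p+R@T_p, R@T_R
E
python3 - <<'E'
from fin import *
from station import r
s=r.observe(); print(s['t'],s['eef_pos'])
p,R=target(); print('final TCP',p,R)
q=path(s['qpos'],p+[0,0,.15],R,18)
for qq in q[::3]:
    a,b=fk(qq); o,L=lampof(a,b); print(a,'lamp ends',o,o+.2*L[:,2])
path(q[-1],p,R,5)
E
```

```text
12.8833 [0.568 0.368 0.285]
final TCP [0.51  0.005 0.184] [[ 1.     0.003  0.009]
 [-0.002 -0.87   0.494]
 [ 0.009 -0.494 -0.87 ]]
shift mm [ -59.072 -363.018   48.198] rot deg [ 41.805  53.626 -94.323] 116.276619087226 n 18 err 2.558282048877011e-12 max dq/row [0.052 0.024 0.016 0.043 0.046 0.057] 
 q end [-0.359 -0.076  1.958  0.487  1.461 -0.464] min [-0.359 -0.079  1.821 -0.15   0.664 -1.294] max [ 0.449  0.147  1.959  0.487  1.461 -0.464]
[0.569 0.368 0.285] lamp ends [0.551 0.362 0.151] [0.648 0.389 0.323]
[0.559 0.308 0.293] lamp ends [0.522 0.325 0.164] [0.645 0.302 0.319]
[0.549 0.247 0.301] lamp ends [0.501 0.292 0.183] [0.633 0.216 0.311]
[0.539 0.187 0.309] lamp ends [0.49  0.259 0.205] [0.612 0.133 0.302]
[0.53  0.126 0.318] lamp ends [0.488 0.223 0.231] [0.582 0.057 0.293]
[0.52  0.066 0.326] lamp ends [0.496 0.181 0.257] [ 0.547 -0.01   0.285]
[0.51  0.005 0.334] lamp ends [0.51  0.131 0.282] [ 0.51  -0.069  0.282]
shift mm [   0.    0. -150.] rot deg [-0. -0. -0.] 1.2794521305345974e-11 n 5 err 1.4275067794500274e-09 max dq/row [0.    0.045 0.03  0.011 0.053 0.032] 
 q end [-0.359  0.106  2.073  0.523  1.202 -0.611] min [-0.359 -0.076  1.958  0.487  1.202 -0.611] max [-0.359  0.106  2.073  0.523  1.461 -0.464]
```

Request:
send_rows(
  plan=[
    [200,[-1,-6,15],[0,0,0]],
    [200,[-4,-24,30],[2.1,2.7,-4.7]],
    [200,[-7,-42,40],[4.2,5.4,-9.4]],
    [200,[-10,-60,45],[6.3,8,-14.1]],
    [200,[-13,-78,48],[8.4,10.7,-18.9]],
    [200,[-16,-96,48],[10.5,13.4,-23.6]],
    [200,[-19,-114,48],[12.5,16.1,-28.3]],
    [200,[-22,-132,48],[14.6,18.8,-33]],
    [200,[-25,-150,48],[16.7,21.5,-37.7]],
    [200,[-28,-168,48],[18.8,24.1,-42.4]],
    [200,[-31,-186,48],[20.9,26.8,-47.2]],
  ],
)

```text
t: 13.8
eef_pos: [0.5371, 0.1813, 0.3346]
orientation: [0.89, 0.437, 0.12, -0.055]
force: [-0.3, 0.0, -4.3]
grip_width: 0.0492
```

Request:
send_rows(
  plan=[
    [200,[-3,-18,0],[2.1,2.7,-4.7]],
    [200,[-6,-36,0],[4.2,5.4,-9.4]],
    [200,[-9,-54,0],[6.3,8,-14.1]],
    [200,[-12,-72,0],[8.4,10.7,-18.9]],
    [200,[-15,-90,0],[10.5,13.4,-23.6]],
    [200,[-18,-108,0],[12.5,16.1,-28.3]],
    [200,[-21,-126,0],[14.6,18.8,-33]],
    [200,[-24,-144,0],[16.7,21.5,-37.7]],
    [200,[-27,-162,0],[18.8,24.1,-42.4]],
    [200,[-29,-176,0],[20.9,26.8,-47.2]],
    [200,[-29,-176,0],[20.9,26.8,-47.2]],
  ],
)

```text
t: 14.72
eef_pos: [0.5086, 0.0036, 0.3341]
orientation: [0.968, -0.003, 0.005, -0.252]
force: [-0.4, -0.2, -5.1]
grip_width: 0.0491
```

```bash
python3 - <<'E'
from h import *
from fin import *
shot('wrist','w12'); shot('top','t12'); shot('scene','s12')
s=r.observe(); print(s['t'],s['qpos'],s['eef_pos'],s['force'],s['grip_width'])
p,R=target(); path(s['qpos'],p,R,6)
R0=Ro.from_quat(s['orientation']).as_matrix(); print(lampof(s['eef_pos'],R0))
t=cv2.imread('pics/s12.png'); cv2.imwrite('pics/s12c.png',cv2.resize(t[180:360,220:440],None,fx=3.3,fy=3.3,interpolation=cv2.INTER_CUBIC))
E
```

```text
14.8667 [-0.354 -0.082  1.96   0.484  1.459 -0.458] [0.509 0.006 0.335] [-0.633  0.736 -4.556] 0.04963020362816143
shift mm [   0.989   -2.099 -151.491] rot deg [0.314 0.07  0.031] 0.32341317211351006 n 6 err 3.966931227949999e-10 max dq/row [0.001 0.039 0.025 0.01  0.043 0.028] 
 q end [-0.359  0.106  2.073  0.523  1.202 -0.611] min [-0.359 -0.082  1.96   0.484  1.202 -0.611] max [-0.354  0.106  2.073  0.523  1.459 -0.458]
(array([0.509, 0.132, 0.283]), array([[ 0.001,  1.   , -0.001],
       [-0.005, -0.001, -1.   ],
       [-1.   ,  0.001,  0.005]]))
```

View pics/w12.png

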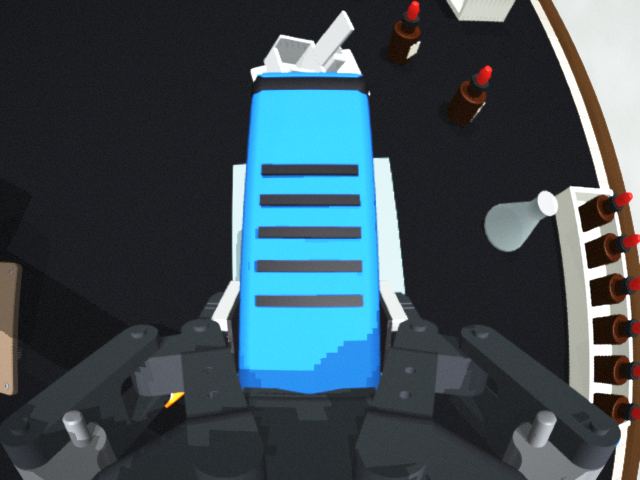

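View pics/s12c.png

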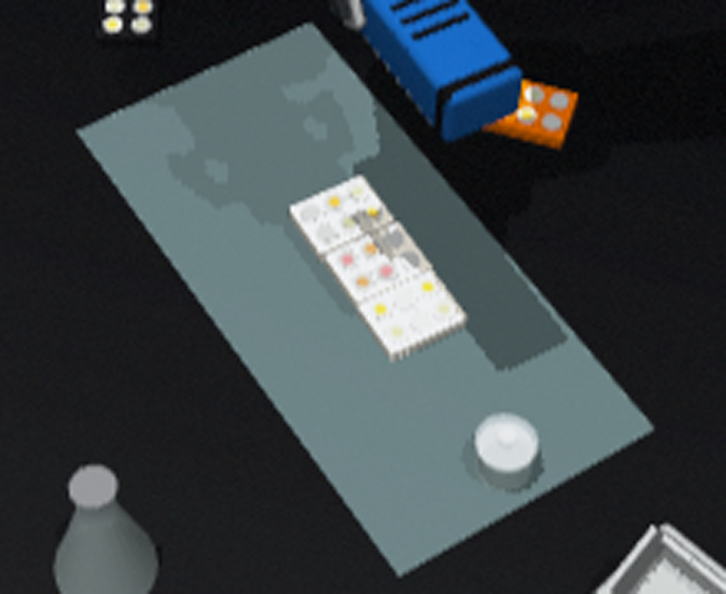

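View pics/t12.png

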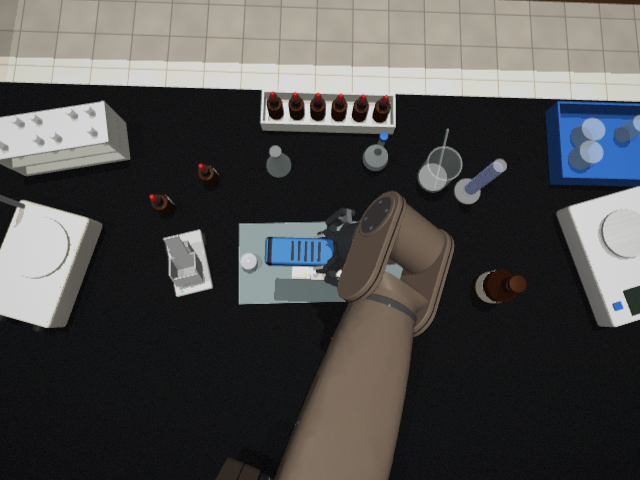

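The row is intact below the lamp. The slots sit at the same wrist pixels as before, so the lamp hasn't slipped and is within 0.3° of level. Descending to the hold height.

Request:
send_rows(
  plan=[
    [200,[0,-1,-15],[0.3,0,0]],
    [200,[1,-2,-40],[0.3,0,0]],
    [200,[1,-2,-65],[0.3,0,0]],
    [200,[1,-2,-90],[0.3,0,0]],
    [200,[1,-2,-115],[0.3,0,0]],
    [200,[1,-2,-135],[0.3,0,0]],
    [200,[1,-2,-145],[0.3,0,0]],
    [200,[1,-2,-150],[0.3,0,0]],
    [200,[1,-2,-150],[0.3,0,0]],
    [200,[1,-2,-150],[0.3,0,0]],
    [200,[1,-2,-150],[0.3,0,0]],
    [200,[1,-2,-150],[0.3,0,0]],
  ],
)

```text
t: 15.87
eef_pos: [0.5111, 0.0041, 0.1865]
orientation: [0.967, -0.0, 0.006, -0.255]
force: [0.6, 0.1, -4.7]
grip_width: 0.0497
```

```bash
python3 - <<'E'
from h import *
from fin import *
shot('wrist','w13'); shot('scene','s13'); shot('top','t13')
s=r.observe(); print(s['t'],s['eef_pos'],s['force'],s['grip_width'],np.abs(s['joint_velocities']).max())
R0=Ro.from_quat(s['orientation']).as_matrix(); o,L=lampof(s['eef_pos'],R0); print('window',o+.1*L[:,2]+.019*L[:,0],'x',L[:,0],'z',L[:,2])
t=cv2.imread('pics/s13.png'); cv2.imwrite('pics/s13c.png',cv2.resize(t[180:360,220:440],None,fx=3.3,fy=3.3,interpolation=cv2.INTER_CUBIC))
t=cv2.imread('pics/t13.png'); cv2.imwrite('pics/t13c.png',cv2.resize(t[190:320,220:420],None,fx=3.5,fy=3.5,interpolation=cv2.INTER_CUBIC))
E
```

```text
16.0167 [0.511 0.004 0.186] [ 1.009  1.136 -3.255] 0.04904127815718996 0.006074766531695604
window [0.51  0.03  0.115] x [ 0.002  0.    -1.   ] z [-0.002 -1.    -0.   ]
```

View pics/s13c.png

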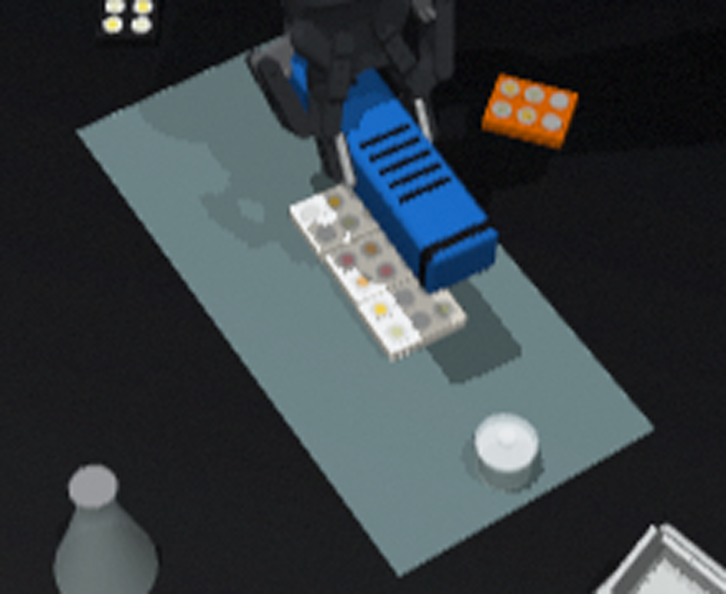

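View pics/t13c.png

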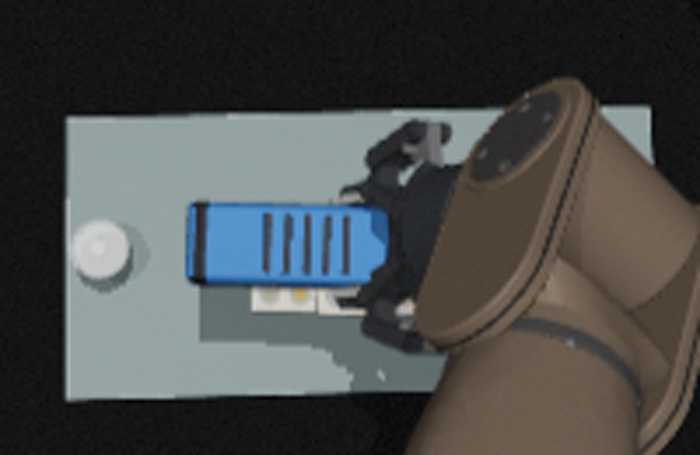

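View pics/w13.png

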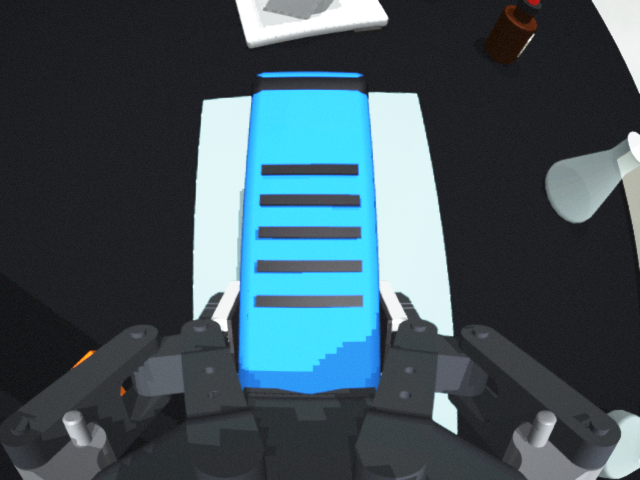

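```bash
python3 - <<'E'
from h import *
from fin import *
s=r.observe();R0=Ro.from_quat(s['orientation']).as_matrix(); o,L=lampof(s['eef_pos'],R0)
X=np.array([o+L@np.array([a,b,0]) for a,b in [(-.019,.025),(-.019,-.025),(.019,-.025),(.019,.025)]])
print(X)
print('top',(proj(load('t13'),X)-[220,190])*3.5); print('scene',(proj(load('s13'),X)-[220,180])*3.3)
print('M corners scene',(proj(load('s13'),plate3([.5096,.031,0]))-[220,180])*3.3)
E
```

```text
[[0.536 0.13  0.153]
 [0.486 0.13  0.153]
 [0.486 0.13  0.115]
 [0.536 0.13  0.115]]
top [[190.311 201.441]
 [187.173 282.96 ]
 [192.842 288.342]
 [195.813 209.914]]
scene [[430.593 255.987]
 [501.035 223.307]
 [496.31  260.137]
 [427.503 292.478]]
M corners scene [[356.146 299.726]
 [322.131 251.441]
 [397.572 216.938]
 [432.427 264.004]]
```

Two cameras confirm the pose: the predicted lamp end corners match the pictures to within about 1–3 px. Everything is still, so I'm handing in.

```bash
python3 - <<'E'
from station import r
s=r.observe(); print(s['t'],abs(s['joint_velocities']).max(),s['grip_width'])
print(r.job_done())
E
```

```text
16.0167 0.006074766531695604 0.04904127815718996
the job is handed in; nothing more can be done
None
```

I closed the three plates into one row by pinching each on its ends and dragging it into place. I then drew the lamp out along its leaning axis, turned it window down and handed in at 16.0 s with it held still over the middle plate. No verdict was reported.

| Last check | Measured | Limit |
|---|---|---|
| Spacing between neighbouring plates | 45.8 and 47.1 mm | under 53 mm |
| Plate ends level | within 1.5 mm | 7 mm |
| Plate skew | under 0.005 rad | 0.12 rad |
| Window centre | (0.510, 0.030), about 1 mm from the middle plate's centre | 28 mm |
| Window height | 0.115 m, about 10 cm above the plates | 0.08–0.15 m |
| Lamp tilt, and direction along the row | within about 0.01 rad | 0.2 rad |

- **Row timing:** I measured the row before fetching the lamp. In the final pictures it looked intact, but I did not measure it again.
- **Lamp check:** the predicted corners of the lamp's end agree with the top and scene pictures to about 1–3 px. The slots in the wrist view showed no slip in the grip.
- **Other glassware:** I did not measure it at the end. The pieces in view in the last pictures looked where they started.
- **Disagreements:** plate and lamp heights triangulated from the top and scene cameras came out 1–8 mm below the stated ones. The wrist fit of the lamp's edges put it 7 mm deeper than the cradle fit did, probably because its edges are rounded. I used the cradle fit and the stated heights, and the grasp confirmed them to within a few millimetres.

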